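# Set up fallen studio figures: clamp one in the carving chuck, shelve the rest

### The job

The cast figures on the studio table have been knocked over. Swing the carving chuck's bar to open its jaws fully, stand the big square-bodied robot figure upright on the chuck plate between the jaws and let go of it, then swing the bar back until all three jaws grip its foot firmly. Stand every small round-bodied figure upright on the narrow raised ledge behind its guard bar (before, between or after, as you like), and leave the other things on the table where they are.

Things in the scene. Friction and masses are not known exactly. Their poses are not given: they have to be found in the camera images.
- figure0: Small grey toy figure, one of 2 or 3 alike (absent: None): square heavy metal plinth 44 x 44 x 18 mm; round body 44 mm across, 18 to 78 mm up (grip here); ball head 36 mm, centre 92 mm up; 114 mm high, 160 g. Origin: centre of the underside; +z from plinth to head, x, y square to the plinth. Starts lying on a side of its plinth on the table, origin 22 mm up, head roughly to the robot's left (+y).
- figure1: Another small figure, the same as figure0.
- figure2: Another small figure, the same as figure0.
- robot_figure: Big robot-shaped figure, 138 mm high, 300 g: round heavy metal foot 52 mm across, 0 to 30 mm up; square white body 52 x 52 mm, 30 to 98 mm up (grip across two faces); head 36 x 40 mm above. Origin: centre of the foot's underside; +z foot to head; x, y square to the body, eyes on +x. Starts lying on a face on the table, origin 26 mm up, head roughly to the robot's left (+y).
- ledge: Fixed plywood display ledge, 340 mm long (its y), 66 mm deep (its x, the back at +x), top surface 60 mm above the table. A back rail rises 35 mm above that surface along the rear edge, and a thin steel guard bar (6 mm) runs 38 mm above it along the front edge, 66 mm clear of the rail: lower things in from above. Origin: on the table under the centre of the top.
- ledge_top (a point): Centre of the ledge's 66 x 340 mm top surface, axes as the ledge.
- chuck_plate (a point): Centre of the chuck's round steel plate (124 mm across), 52 mm above the table; z up along the chuck's axis. The chuck is fixed (base 150 mm across). Three jaws 120 degrees apart on the plate, each 20 mm wide and 24 mm high, move together as the sleeve below turns.
- jaw0: Jaw towards +x of the chuck plate's axes, sliding along a radius. Its face is 38 mm from the axis at sleeve 0 and moves in 13.3 mm per rad of sleeve, so the robot figure's foot (26 mm radius) is met at about sleeve 0.9. Origin near the chuck's axis.
- jaw1: Chuck jaw at 120 degrees anticlockwise from jaw0, coupled to the same sleeve.
- jaw2: Chuck jaw at 240 degrees anticlockwise from jaw0, coupled to the same sleeve.
- sleeve (a joint): Turn of the chuck's sleeve, rad: 0 jaws fully open, 1.25 fully closed; grows anticlockwise seen from above. Starts closed (about 1 to 1.2). Stiff (about 2.5 N at the peg, more once the jaws grip: 8 to 12 N clamps well) and stays where it is left.
- sleeve_grip (a point): On the axis of the upright black peg at the end of the sleeve's bar, 66 mm above the table, 120 mm from the chuck's axis. Peg 18 mm across, its top 20 mm above this point, the bar 27 mm below it. At sleeve 0 the bar points 145 degrees anticlockwise from the chuck plate's +x; it points roughly to the robot and swings 72 degrees. Take the peg from above and follow its arc.
- tape_roll: Cardboard ring of tape, 90 mm across, 25 mm high, lying near the robot at the right; leave alone. Origin: centre of underside.
- wood_block: Brown wooden block 110 x 70 x 22 mm behind, between chuck and ledge; leave alone. Origin: centre of underside.
- glue_bottle: White bottle 56 mm across, 150 mm high, at the left; leave alone. Origin: centre of underside.
- mug: White mug 82 mm across, 90 mm high, at the left; leave alone. Origin: centre of underside.
- jar: Amber jar 70 mm across, 90 mm high, behind the chuck; leave alone. Origin: centre of underside.
- flat_brush: Brush lying behind the ledge; leave alone.
There are look-alikes about, which are no part of the job. What is shaped like the part that bears chuck_plate but green is not meant.

How it is judged:
On the way, in this order (a step that is already met when the one before it is completed fails the run):
1. the chuck's jaws are opened fully (sleeve below 0.12 rad) (value of joint sleeve below 0.12 rad), for 0.2 s.
2. the robot figure stands upright on the chuck plate between the open jaws, released (angle between robot_figure's own z axis and vertical below 0.1 rad and z of robot_figure in the frame of chuck_plate between -0.005 and 0.007 m and contact force between robot_figure and the fingers below 0.1 N and horizontal distance between robot_figure and chuck_plate below 0.013 m and value of joint sleeve below 0.45 rad), for 0.2 s.
3. all three jaws are closed on its foot and press it (angle between robot_figure's own z axis and vertical below 0.1 rad and z of robot_figure in the frame of chuck_plate between -0.005 and 0.007 m and horizontal distance between robot_figure and chuck_plate below 0.006 m and value of joint sleeve above 0.8 rad and contact force between robot_figure and jaw0 above 0.5 N and contact force between robot_figure and jaw1 above 0.5 N and contact force between robot_figure and jaw2 above 0.5 N), for 0.2 s.
At the end, for the whole second after the job is handed in: Robot figure on the chuck plate, within 6 mm of its centre and 0.1 rad of upright, sleeve above 0.8 rad, all three jaws pressing its foot (over 0.5 N each). Every small figure present at rest on the ledge top (height within 5 to 8 mm, 0.12 rad of upright). Nothing held (all of step 3 and contact force between robot_figure and the fingers below 0.1 N and angle between each of figure0, figure1, figure2's own z axis and vertical below 0.12 rad and z of figure0 in the frame of ledge_top between -0.005 and 0.008 m and x of figure0 in the frame of ledge_top between -0.04 and 0.04 m and y of figure0 in the frame of ledge_top between -0.18 and 0.18 m and linear speed of each of figure0, figure1, figure2 below 0.02 m/s and z of figure1 in the frame of ledge_top between -0.005 and 0.008 m and x of figure1 in the frame of ledge_top between -0.04 and 0.04 m and y of figure1 in the frame of ledge_top between -0.18 and 0.18 m and z of figure2 in the frame of ledge_top between -0.005 and 0.008 m and x of figure2 in the frame of ledge_top between -0.04 and 0.04 m and y of figure2 in the frame of ledge_top between -0.18 and 0.18 m); the robot touches nothing.
It fails at once if a bystander is moved more than 40 mm (distance of any of tape_roll, wood_block, glue_bottle, mug, jar, flat_brush from where it was at the start of the episode above 0.04 m).
Of figure0, figure1, figure2 only 2 to 3 are there at a start; the rules pass over those that are not, and their reading is None.
At some moment in a run one of figure0, figure1, figure2, robot_figure may be knocked a few centimetres aside while the robot is not near it.
Once in a run the grip may slacken for a moment while it holds something.
It also fails if it takes over 208 s, if anything falls off the work surface, if the arm or the gripper's body presses on something with over 40 N, if the wrist force passes 120 N, or if a joint passes its speed limit or range.

### The arm

A 6-joint arm with a two-finger parallel gripper is mounted at the origin on the work surface. World frame = base frame: x ahead of the robot, y to its left, z up, the work surface at z = 0. Lengths are in m, angles in rad, forces in N, time in s.
With the tool pointing down it reaches from about 0.35 to 0.975 m from the base axis. Payload 7.1 kg.
Tool frame: the origin (TCP) lies midway between the tips of the shut fingers; the grasp point (between the pads) lies 19 mm behind it; z points along the fingers, x is the direction in which the jaws open and shut, and the axes are right-handed (so a half turn about z gives the same grasp; the last joint's range is limited). The gripper opens to 88 mm and grips with 3 to 60 N. Pads are 20 mm wide; open, the fingers measure 115 mm over their backs; the gripper's body (75 mm by 178 mm) begins 61 mm behind the grasp point.
Start: joints at [-1.181, 0.423, 1.63, -0, 1.089, -0.019], TCP at [0.248, -0.573, 0.223] pointing down, gripper open.
Joint ranges: [-3, 3], [-0.9, 2.11], [0.09, 2.58], [-1.31, 4.45], [0.11, 2.69], [-2.54, 2.54]. Speed limits (rad/s): [2.39, 2.39, 3.01, 3.14, 3.14, 3.14].

### API

Orientations are given as a unit quaternion [w, x, y, z].
In Python, from station import move_pose, movel, movej, command_gripper, wait, inverse_kinematics, read_camera, camera_info, MotionError, job_done, get_time, get_joint_pos, get_qvel, get_effort, get_tcp_pos, get_ee_rot, get_ft_force, get_ft_torque, get_grip_width gives the robot as it stands. Calls block until the motion is done:
- move_pose(position, orientation): joint-space move of the TCP to a pose.
- movel(position, frame=None, v=0.15, until_force=None): straight line of the TCP; frame=None keeps the orientation; v is the mean speed in m/s. With until_force (N) it stops when the force on the tool has changed by that much, and returns True; else False.
- movej(angles): joint-space move.
- command_gripper(opening): opening from 0.0 (shut) to 1.0 (fully open); the grip force is fixed at half the most; returns when the fingers have stopped.
- wait(seconds).
- inverse_kinematics(position, orientation): joint angles nearest the present ones, or None.
- read_camera(name): name is "scene" or "top"; returns the picture (480x640x3 uint8, red, green, blue); there is no depth.
- camera_info(name): a dict with "intrinsics" (3x3 intrinsics, pixels), "T" (4x4, takes a point from camera to world coordinates). Camera axes: x right, y up, looking along -z (the intrinsics and any distortion apply to the point x, -y, -z); pixel columns grow to the right and rows downward; lengths in m; the calibration is good to about 2 mm. A picture is of the moment at which its call begins. camera_info takes no time and is no camera call.
A pose or a line that the arm cannot do raises MotionError and nothing moves.
- job_done(): hands the job in, once; it reports no verdict.
Readings, each from a call of its own:
- get_time(): time.
- get_joint_pos(): joint angles.
- get_qvel(): joint speeds.
- get_effort(): joint torques, N m.
- get_tcp_pos(): TCP position.
- get_ee_rot(): TCP orientation.
- get_ft_force(): force on the tool from outside, world axes, zero at the start.
- get_ft_torque(): the same for the moment, N m.
- get_grip_width(): opening from 0.0 (shut) to 1.0 (fully open).
Only numpy, scipy, OpenCV 4.12 (cv2) and the standard library are available. Lean on these libraries where they do the work, as an engineer would, in place of code of your own. Each camera call takes 0.05 s, during which the arm holds its last target.

## Working session

There is one attempt and no reset: what is moved stays moved. The work goes in short steps, each a Python script; the robot and the scene stay as the last script left them, time stands still between calls to the robot, and variables do not carry over. Pictures are saved under pics/ and viewed, and the job is handed in when it is done.

```bash
ls; mkdir -p pics; python3 - <<'E'
from station import *
import cv2,numpy as np
np.set_printoptions(precision=4,suppress=True)
for n in ("scene","top"):
    im=read_camera(n); cv2.imwrite(f"pics/{n}0.png",im[:,:,::-1])
    c=camera_info(n); print(n,c)
print(get_time(),get_tcp_pos(),get_ee_rot())
E
```

```text
pics
scene {'intrinsics': array([[469.8031,   0.    , 316.4758],
       [  0.    , 469.8031, 234.172 ],
       [  0.    ,   0.    ,   1.    ]]), 'T': array([[-0.7982, -0.4959,  0.3419,  0.9496],
       [ 0.6023, -0.6585,  0.4512,  0.6277],
       [ 0.0013,  0.5661,  0.8243,  1.0403],
       [ 0.    ,  0.    ,  0.    ,  1.    ]])}
top {'intrinsics': array([[459.8515,   0.    , 318.4296],
       [  0.    , 459.8515, 235.0074],
       [  0.    ,   0.    ,   1.    ]]), 'T': array([[-0.002 ,  0.9946, -0.1033,  0.4347],
       [-0.9999, -0.0009,  0.0105,  0.1018],
       [ 0.0103,  0.1033,  0.9946,  1.255 ],
       [ 0.    ,  0.    ,  0.    ,  1.    ]])}
0.1 [ 0.2483 -0.573   0.222 ] [-0.0004  0.8359 -0.5488 -0.0006]
```

View pics/scene0.png

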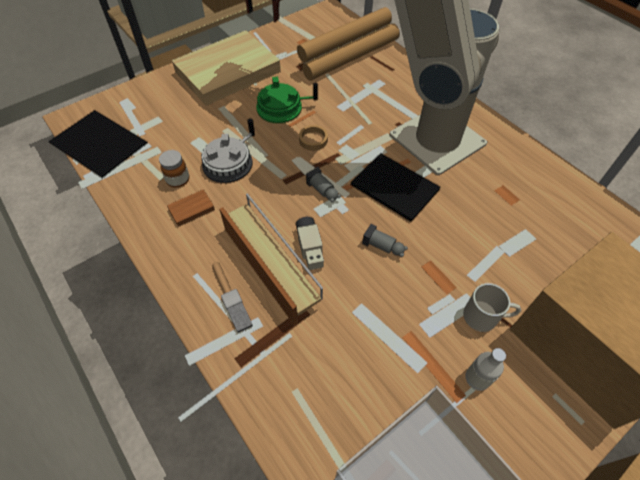

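View pics/top0.png

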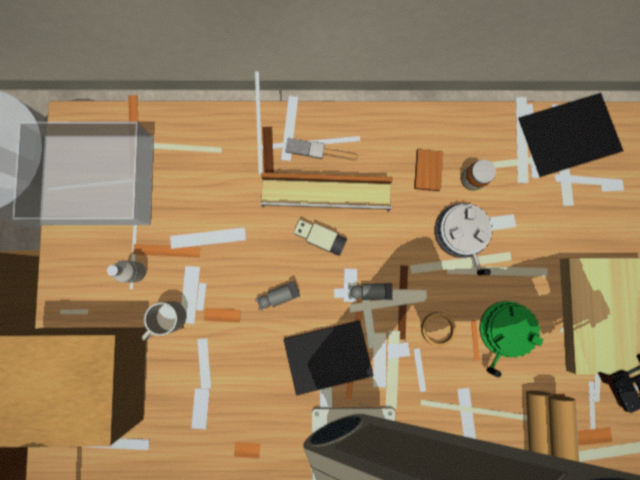

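The top view shows the grey chuck at (465,230) with its peg at (484,271). The green look-alike at (510,330) isn't the chuck meant. The white robot figure is at (320,236), two small grey figures are at (278,294) and (370,292), and the ledge is at (326,192). I'll confirm with enlarged crops.

```bash
cat > h.py <<'E'
from station import *
import cv2,numpy as np,os
from scipy.spatial.transform import Rotation as R
np.set_printoptions(precision=4,suppress=True)
CI={n:camera_info(n) for n in("scene","top")}
def ray(n,uv):
    K=CI[n]["intrinsics"];T=CI[n]["T"]
    d=np.linalg.inv(K)@np.array([uv[0],uv[1],1.]);d=T[:3,:3]@np.array([d[0],-d[1],-d[2]])
    return T[:3,3],d
def px2w(n,uv,z):
    o,d=ray(n,uv);return o+d*(z-o[2])/d[2]
def w2px(n,P):
    P=np.atleast_2d(P);T=CI[n]["T"];K=CI[n]["intrinsics"]
    c=(P-T[:3,3])@T[:3,:3];c=c*np.array([1,-1,-1]);p=c@K.T;return p[:,:2]/p[:,2:]
def crop(n,x0,y0,x1,y1,out,im=None):
    if im is None: im=read_camera(n)
    c=im[y0:y1,x0:x1,::-1];s=min(800/c.shape[1],600/c.shape[0])
    cv2.imwrite("pics/"+out,cv2.resize(c,None,fx=s,fy=s,interpolation=cv2.INTER_CUBIC));print(out,"scale",s)
    return im
def down(a):
    "tool pointing down, jaw axis (tool x) at world yaw a"
    x=np.array([np.cos(a),np.sin(a),0]);z=np.array([0,0,-1.]);M=np.c_[x,np.cross(z,x),z]
    q=R.from_matrix(M).as_quat();return np.array([q[3],*q[:3]])
E
python3 - <<'E'
from h import *
im=cv2.imread("pics/top0.png")[:,:,::-1]
crop("top",240,160,400,310,"c1.png",im)
crop("top",410,140,550,245+40,"c2.png",im)
im=cv2.imread("pics/scene0.png")[:,:,::-1]
crop("scene",160,100,420,320,"c3.png",im)
E
```

```text
c1.png scale 4.0
c2.png scale 4.137931034482759
c3.png scale 2.727272727272727
```

View pics/c1.png

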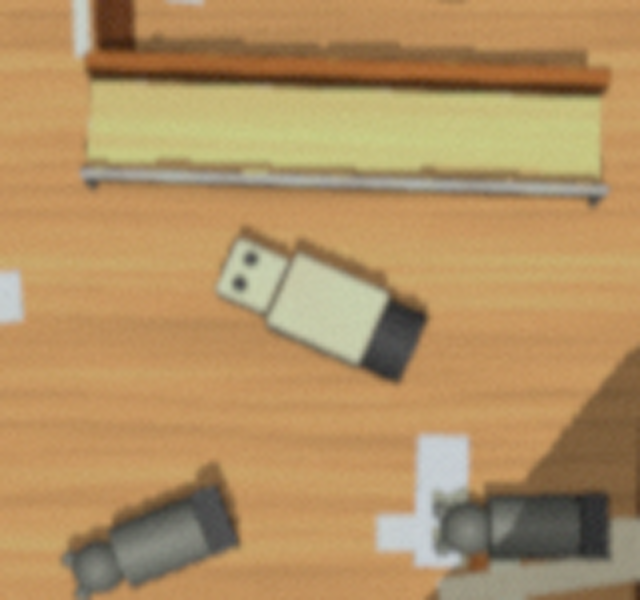

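View pics/c2.png

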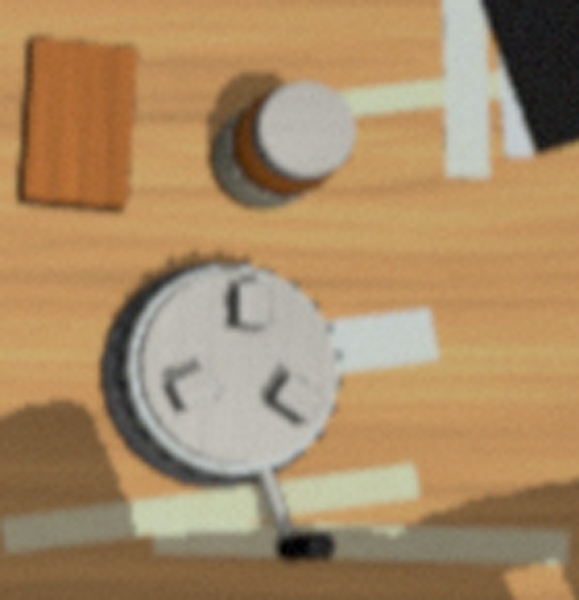

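View pics/c3.png

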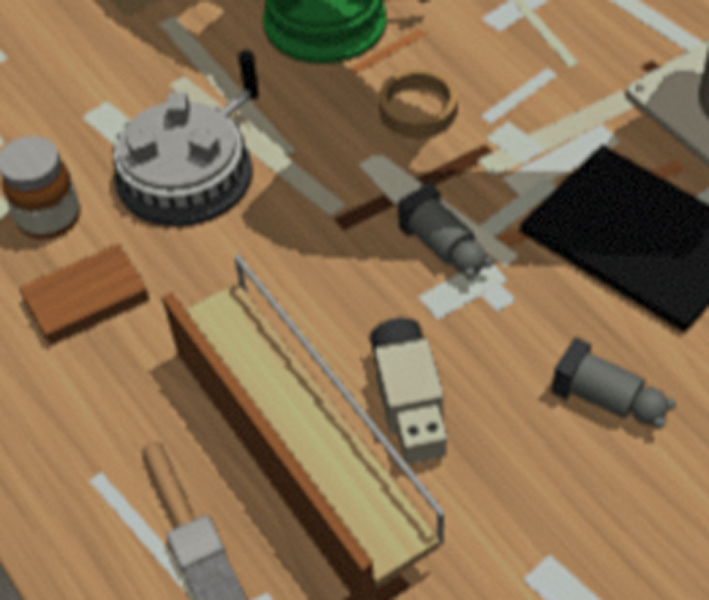

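```bash
python3 - <<'E'
from h import *
s2=4.137931
def c2(x,y): return (410+x/s2,140+y/s2)
def c1(x,y): return (240+x/4,160+y/4)
def c3(x,y): return (160+x/2.72727,100+y/2.72727)
pc=px2w("top",c2(235,368),.052);print("plate top",pc)
print(" size",px2w("top",c2(130,368),.052)-px2w("top",c2(340,368),.052),px2w("top",c2(235,265),.052)-px2w("top",c2(235,472),.052))
print("plate scene",px2w("scene",c3(178,150),.052))
print("peg top",px2w("top",c2(320,545),.086),px2w("scene",c3(246,55),.086))
for n,f,pts in(("jaws",c2,[(250,303),(197,390),(302,398)]),):
    for p in pts:
        w=px2w("top",f(*p),.076);d=w-pc;print(n,w,np.hypot(*d[:2]),np.degrees(np.arctan2(d[1],d[0])))
print("ledge front bar ends (z=.098)",px2w("top",c1(85,172),.098),px2w("top",c1(606,191),.098))
print("ledge surf corners",[px2w("top",c1(*p),.06) for p in((92,80),(603,95),(603,180),(88,165))])
print("rail top",[px2w("top",c1(*p),.095) for p in((88,60),(608,75))])
# robot: top face z=.052
print("robot body corners",[px2w("top",c1(*p),.052) for p in((302,253),(390,292),(360,366),(267,325))])
print("robot foot end",[px2w("top",c1(*p),.04) for p in((427,315),(400,382))], "head end",[px2w("top",c1(*p),.046) for p in((243,234),(217,289))])
for nm,a in(("figA",[(210,485),(240,545),(95,568)]),("figB",[(608,492),(608,558),(465,527)])):
    print(nm,[px2w("top",c1(*p),.044) for p in a[:2]],px2w("top",c1(*a[2]),.022+.0))
E
```

```text
plate top [ 0.5754 -0.3031  0.052 ]
 size [0.0001 0.1346 0.    ] [ 0.1331 -0.0047  0.    ]
plate scene [ 0.583  -0.2927  0.052 ]
peg top [ 0.4618 -0.3402  0.086 ] [ 0.464  -0.3389  0.086 ]
jaws [ 0.6137 -0.3059  0.076 ] 0.038400647703225 -4.2340279343973375
jaws [ 0.5588 -0.2707  0.076 ] 0.03642088354146804 117.17638735626495
jaws [ 0.5537 -0.3364  0.076 ] 0.039743896163486635 -123.12712582195729
ledge front bar ends (z=.098) [0.6369 0.2349 0.098 ] [ 0.6246 -0.0969  0.098 ]
ledge surf corners [array([0.7051, 0.2354, 0.06  ]), array([ 0.6951, -0.1026,  0.06  ]), array([ 0.6381, -0.1016,  0.06  ]), array([0.6482, 0.2374, 0.06  ])]
rail top [array([0.7102, 0.2341, 0.095 ]), array([ 0.7006, -0.1001,  0.095 ])]
robot body corners [array([0.5908, 0.0968, 0.052 ]), array([0.5649, 0.0389, 0.052 ]), array([0.5162, 0.0588, 0.052 ]), array([0.5432, 0.1198, 0.052 ])]
robot foot end [array([0.5508, 0.0138, 0.04  ]), array([0.5063, 0.032 , 0.04  ])] head end [array([0.6043, 0.1358, 0.046 ]), array([0.5677, 0.1529, 0.046 ])]
figA [array([0.4388, 0.1572, 0.044 ]), array([0.3998, 0.1374, 0.044 ])] [0.3842 0.2342 0.022 ]
figB [array([ 0.4337, -0.1038,  0.044 ]), array([ 0.3908, -0.103 ,  0.044 ])] [ 0.4107 -0.0117  0.022 ]
```

```bash
cat >> h.py <<'E'
def frame_lying(o,yaw,roll=0.):
    "figure z axis horizontal along yaw; columns x,y,z; x up at roll 0"
    z=np.array([np.cos(yaw),np.sin(yaw),0]);x=np.array([0,0,1.]);return np.c_[x,np.cross(z,x),z]
def circ(r,z,n=48):
    a=np.linspace(0,2*np.pi,n+1);return np.c_[r*np.cos(a),r*np.sin(a),0*a+z]
def rect(hx,hy,z): return np.array([[hx,hy,z],[-hx,hy,z],[-hx,-hy,z],[hx,-hy,z],[hx,hy,z]])
SMALL=[rect(.022,.022,0),rect(.022,.022,.018),circ(.022,.018),circ(.022,.078),circ(.018,.092)]
BIG=[circ(.026,0),circ(.026,.03),rect(.026,.026,.03),rect(.026,.026,.098),rect(.018,.020,.138)]
def chuckpts(c,yaw,sl):
    L=[circ(.062,.052)]; 
    f=.038-.0133*sl
    Rz=lambda a:np.array([[np.cos(a),-np.sin(a),0],[np.sin(a),np.cos(a),0],[0,0,1]])
    o=np.array([c[0],c[1],0])
    L=[o+circ(.062,.052)]
    for k in range(3):
        p=np.array([[f,.01,.076],[f,-.01,.076],[f+.02,-.01,.076],[f+.02,.01,.076],[f,.01,.076]]);L.append(o+p@Rz(yaw+k*2*np.pi/3).T)
    a=yaw+np.radians(145)+sl;g=o+.12*np.array([np.cos(a),np.sin(a),0])
    L+= [g+circ(.009,.086),g+circ(.009,.04)]
    return L
def fig(M,o,frame): return [o+p@frame.T for p in M]
def overlay(n,L,box,out,im=None,col=(0,0,255)):
    if im is None: im=read_camera(n)
    x0,y0,x1,y1=box;c=np.ascontiguousarray(im[y0:y1,x0:x1,::-1]);s=min(800/c.shape[1],600/c.shape[0])
    c=cv2.resize(c,None,fx=s,fy=s,interpolation=cv2.INTER_CUBIC)
    for P in L:
        p=((w2px(n,P)+.5-[x0,y0])*s).astype(np.int32);cv2.polylines(c,[p],False,col,1,cv2.LINE_AA)
    cv2.imwrite("pics/"+out,c);return im
E
cat > ov1.py <<'E'
from h import *
A=((.420,.147),np.radians(114)); B=((.412,-.1034),np.radians(90)); Rb=((.5285,.0222),np.radians(66))
L=[]
for (o,y),M,h in((A,SMALL,.022),(B,SMALL,.022),(Rb,BIG,.026)):
    L+=fig(M,np.array([*o,h]),frame_lying(o,y))
C=chuckpts((.5754,-.3035),np.radians(-3.4),.98)
# ledge
lc=np.array([.6716,.067]);ly=np.radians(-1.75)
Rz=np.array([[np.cos(ly),-np.sin(ly),0],[np.sin(ly),np.cos(ly),0],[0,0,1]])
lo=np.array([*lc,0])
L+=[lo+rect(.033,.17,.06)@Rz.T, lo+np.array([[-.036,-.17,.098],[-.036,.17,.098]])@Rz.T,lo+np.array([[.033,-.17,.095],[.033,.17,.095]])@Rz.T]
T=cv2.imread("pics/top0.png")[:,:,::-1];S=cv2.imread("pics/scene0.png")[:,:,::-1]
overlay("top",L,(240,160,400,310),"o1.png",T);overlay("top",C,(410,180,530,290),"o2.png",T)
overlay("scene",L+C,(180,100,420,320),"o3.png",S)
E
python3 ov1.py
```

```text
(no output)
```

View pics/o1.png

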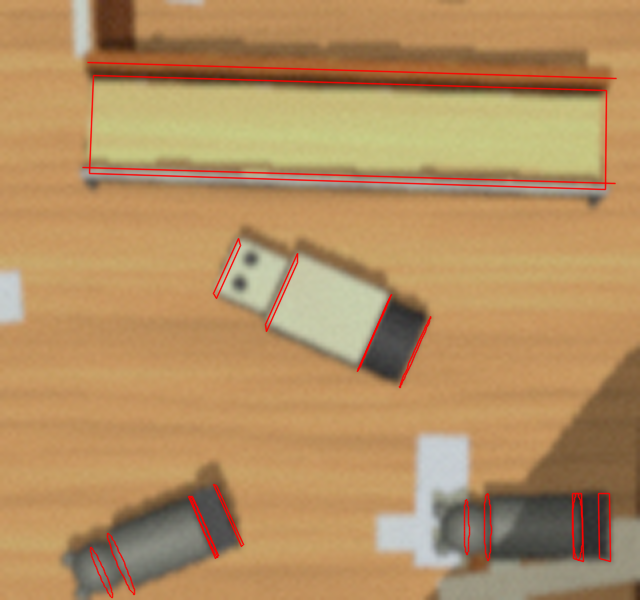

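View pics/o2.png

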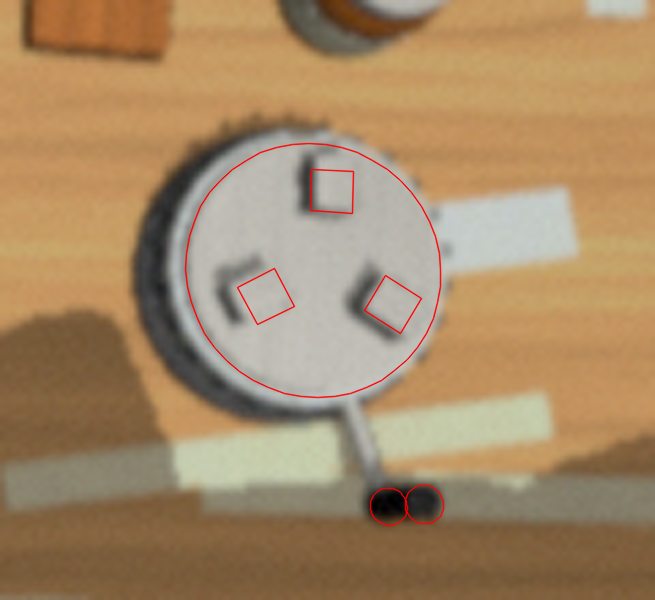

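View pics/o3.png

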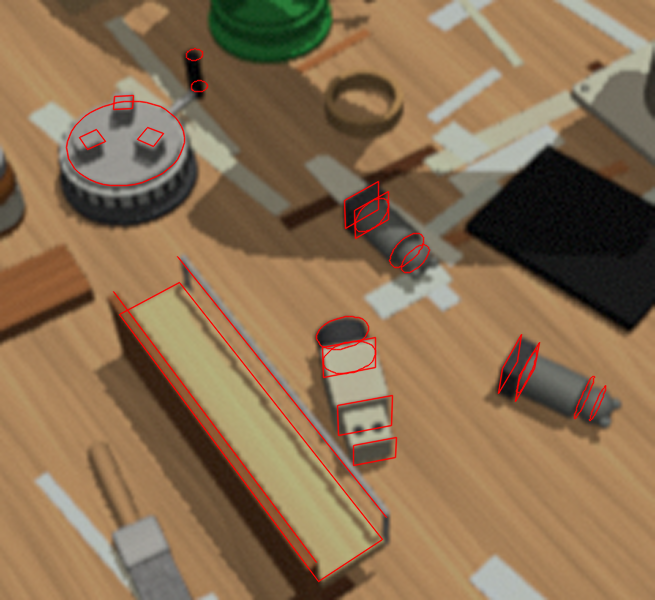

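```bash
python3 - <<'E'
from h import *
a0=np.radians(-3.4+145)
for sl in(0,1.1):
    for k in(-1,0,1):
        a=a0+sl;p=np.array([.5754,-.3035,.047])+.12*np.array([np.cos(a),np.sin(a),0])
        print(sl,k,inverse_kinematics(p,down(a+np.pi/2+k*np.pi)))
a=a0+.98;p=np.array([.5754,-.3035,.16])+.12*np.array([np.cos(a),np.sin(a),0])
b=[a-np.pi/2,a+np.pi/2]
j=[inverse_kinematics(p,down(x)) for x in b];i=int(np.argmin([abs(q[5]) for q in j]))
print(i,j[i]); move_pose(p,down(b[i]));print(get_time(),get_tcp_pos(),p,get_ft_force())
t=get_tcp_pos(); Rm=R.from_quat(np.r_[get_ee_rot()[1:],get_ee_rot()[0]]).as_matrix()
print(Rm)
L=[t+circ(.003,0,8)]
for s in(-1,1):
    L.append(t+Rm[:,0]*s*.044+np.array([Rm[:,1]*-.01,Rm[:,1]*.01]))
overlay("top",L,(400,180,560,300),"g1.png");overlay("scene",L,(180,50,340,170),"g2.png")
E
```

```text
0 -1 [-0.4663  0.5618  1.9271 -0.      0.6527 -1.3669]
0 0 [-0.4663  0.5618  1.9271 -0.      0.6527  1.7747]
0 1 [-0.4663  0.5618  1.9271 -0.      0.6527 -1.3669]
1.1 -1 None
1.1 0 [-0.669   0.6137  1.8096 -0.      0.7183  0.472 ]
1.1 1 None
1 [-0.6562  0.4279  1.7927 -0.      0.921   0.6048]
1.325 [ 0.461  -0.341   0.1602] [ 0.4611 -0.3401  0.16  ] [ 0.9221 -1.0945 -1.2595]
[[ 0.3044 -0.9525  0.0004]
 [-0.9525 -0.3044 -0.0006]
 [ 0.0007 -0.0002 -1.    ]]
```

View pics/g1.png

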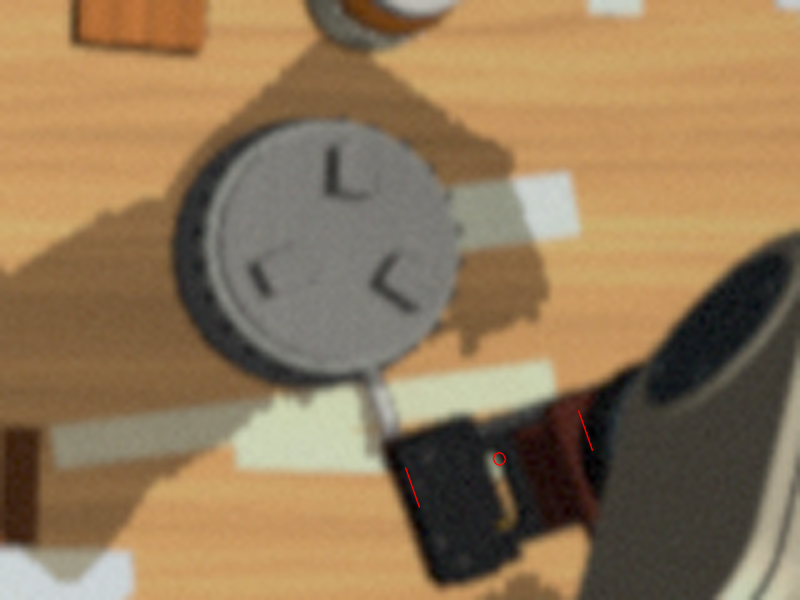

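View pics/g2.png

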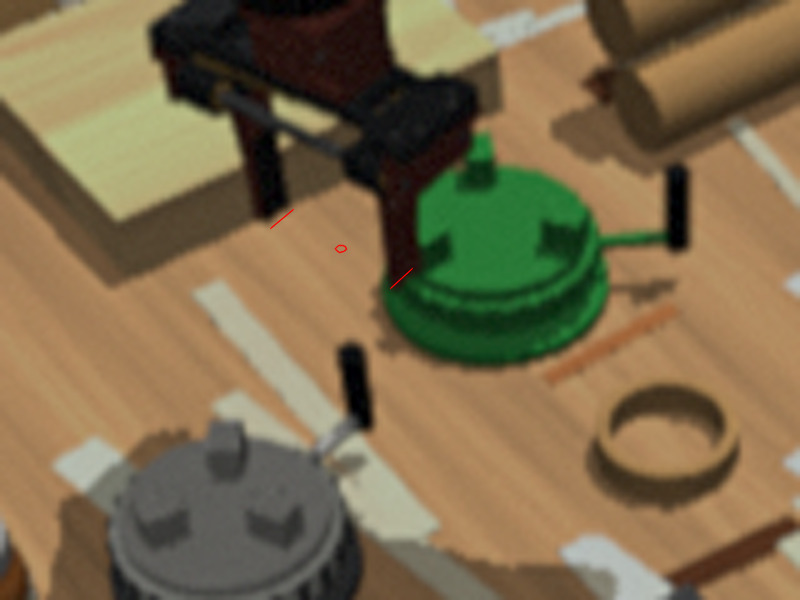

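```bash
cat >> h.py <<'E'
C0=np.array([.5758,-.3030]);
def qmul_rot(): return R.from_quat(np.r_[get_ee_rot()[1:],get_ee_rot()[0]]).as_matrix()
E
python3 - <<'E'
from h import *
a=np.radians(-3.4+145)+.98
d=np.array([np.cos(a),np.sin(a)])
p=np.array([.4625,-.3397])
print("IKsing", p, C0+.12*d)
q=down(a+np.pi/2)
print(movel([*p,.10],q,v=.2)); print(movel([*p,.048],q,v=.08,until_force=8),get_tcp_pos())
f0=get_ft_force();command_gripper(0.0);t=get_tcp_pos();M=qmul_rot()
print(get_grip_width()*88,get_ft_force()-f0,t,M[:,0],get_time())
E
```

```text
IKsing [ 0.4625 -0.3397] [ 0.4615 -0.3396]
False
False [ 0.4626 -0.3398  0.048 ]
17.80038067861567 [-0.388  -0.3692 -0.2458] [ 0.4625 -0.3398  0.048 ] [ 0.3049 -0.9524  0.0001] 3.7583
```

```bash
cat >> h.py <<'E'
def arc(c,r,a,z=.048,v=.07,off=np.pi/2):
    d=np.array([np.cos(a),np.sin(a)]);movel([*(c+r*d),z],down(a+off),v=v)
    f=get_ft_force();t=get_tcp_pos();return np.dot(f[:2],[-d[1],d[0]]),np.dot(f[:2],d),f[2],t
E
python3 - <<'E'
from h import *
p=get_tcp_pos()[:2];d=p-C0;r=np.hypot(*d);a=np.arctan2(d[1],d[0]);print(r,np.degrees(a)%360)
a%=2*np.pi
for i in range(14):
    a-=.08
    ft,fr,fz,t=arc(C0,.12 if i>2 else r,a);w=get_tcp_pos()[:2]-C0
    print(i,round(np.degrees(a),1),"ft %.1f fr %.1f fz %.1f"%(ft,fr,fz),w,round(get_grip_width()*88,1))
    if abs(ft)>9: break
print(get_time())
E
```

```text
0.11909846561629736 197.9795903818399
0 193.4 ft -1.5 fr -0.3 fz 0.3 [-0.1159 -0.0272] 17.6
1 188.8 ft -1.6 fr -2.0 fz 0.7 [-0.1176 -0.018 ] 17.2
2 184.2 ft -2.3 fr -1.1 fz -1.0 [-0.1187 -0.0087] 17.4
3 179.6 ft -1.2 fr -5.6 fz -4.0 [-0.1189  0.0005] 18.0
4 175.1 ft -2.3 fr -5.1 fz -4.2 [-0.1185  0.0101] 17.5
5 170.5 ft -2.8 fr -5.1 fz -4.8 [-0.1173  0.0196] 17.6
6 165.9 ft -2.6 fr -5.5 fz -5.3 [-0.1153  0.0289] 17.2
7 161.3 ft -2.5 fr -4.7 fz -5.6 [-0.1127  0.0381] 17.3
8 156.7 ft -2.9 fr -4.4 fz -6.4 [-0.1093  0.047 ] 17.7
9 152.1 ft -2.3 fr -4.8 fz -6.2 [-0.1051  0.0557] 17.4
10 147.6 ft -2.2 fr -5.1 fz -7.1 [-0.1004  0.0639] 17.6
11 143.0 ft -2.9 fr -6.0 fz -7.5 [-0.095   0.0718] 17.5
12 138.4 ft 1.2 fr -4.6 fz -5.5 [-0.0895  0.0787] 17.6
13 133.8 ft 60.6 fr -20.3 fz 0.4 [-0.0884  0.0792] 19.1
7.725
```

```bash
python3 - <<'E'
from h import *
print(arc(C0,.12,np.radians(138.6),v=.05))
command_gripper(0.6);t=get_tcp_pos();print(get_ft_force())
movel([t[0],t[1],.20],v=.2)
movej([-1.0,.2,1.6,0,1.3,.5])
print(get_time(),get_tcp_pos())
T=read_camera("top");S=read_camera("scene")
cv2.imwrite("pics/top1.png",T[:,:,::-1]);cv2.imwrite("pics/scene1.png",S[:,:,::-1])
C=chuckpts(C0,np.radians(138.4-145),0.)
overlay("top",C,(410,180,530,290),"o4.png",T)
overlay("scene",C,(150,90,290,195),"o5.png",S)
E
```

```text
(np.float64(3.6042467581079913), np.float64(-6.039110359708832), np.float64(-6.181200068368836), array([ 0.4855, -0.2256,  0.048 ]))
[-0.3301  0.3523 -0.6938]
11.0083 [ 0.3232 -0.4804  0.368 ]
```

View pics/top1.png

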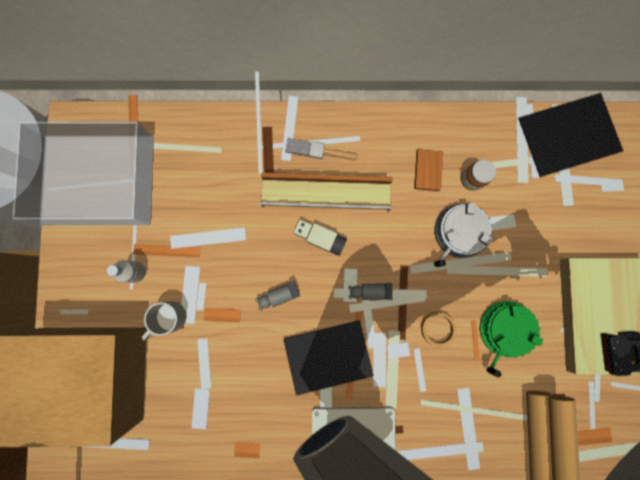

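View pics/o4.png

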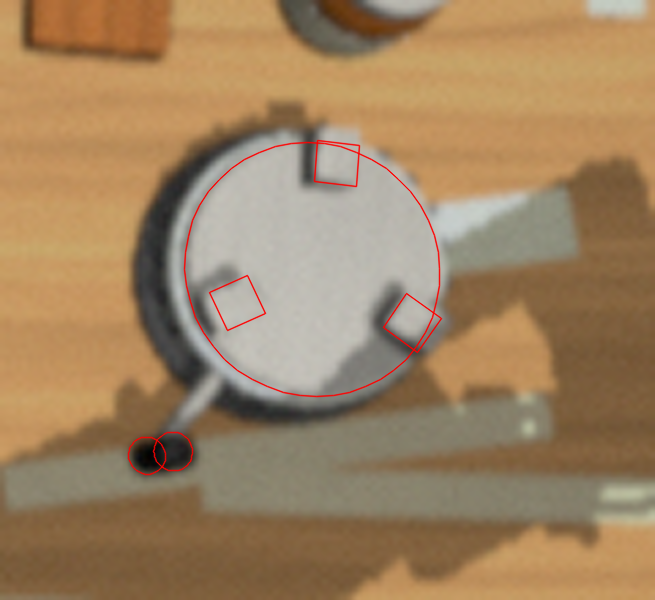

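View pics/o5.png

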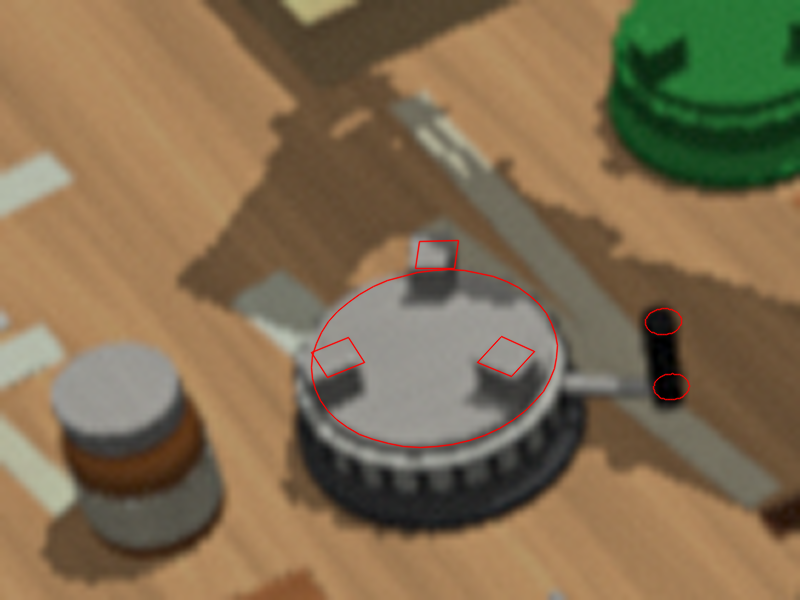

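```bash
cat >> h.py <<'E'
def quat(M):
    q=R.from_matrix(M).as_quat();return np.array([q[3],*q[:3]])
def tool_in_fig(t,sg):
    "columns: tool axes in figure frame; approach leaning over the head by t"
    z=np.array([-np.cos(t),0,-np.sin(t)]);x=np.array([0,sg,0.]);return np.c_[x,np.cross(z,x),z]
def lying(o,yaw,h): return np.array([*o,h]),frame_lying(o,yaw)
def standing(o,psi,z):
    x=np.array([np.cos(psi),np.sin(psi),0]);zz=np.array([0,0,1.]);return np.array([*o,z]),np.c_[x,np.cross(zz,x),zz]
def tcp_pose(o,F,s,t,sg,dx=0):
    "dx: grasp point offset along figure x"
    M=F@tool_in_fig(t,sg);g=o+F[:,2]*s+F[:,0]*dx
    return g+M[:,2]*.019,M
def search(lie,place,s,ts=(30,35,40,45),clear=.12):
    out=[]
    for t in ts:
        for sg in(1,-1):
            p,M=tcp_pose(*lie,s,np.radians(t),sg);j1=inverse_kinematics(p,quat(M));j1b=inverse_kinematics(p+[0,0,clear],quat(M))
            if j1 is None or j1b is None: continue
            for psi in range(0,360,15):
                o,z=place;p2,M2=tcp_pose(*standing(o,np.radians(psi),z),s,np.radians(t),sg)
                j2=inverse_kinematics(p2,quat(M2));j2b=inverse_kinematics(p2+[0,0,clear],quat(M2))
                if j2 is None or j2b is None: continue
                out.append((np.abs(j1-j2).max(),t,sg,psi,j1,j2))
    return sorted(out,key=lambda r:r[0])
E
python3 - <<'E'
from h import *
for yaw in(66,90,110):
    f=np.array([np.cos(np.radians(yaw)),np.sin(np.radians(yaw))]);o=np.array([.515,.05])-.062*f
    r=search(lying(o,np.radians(yaw),.026),(C0,.052),.062,(25,30,35,40))
    print(yaw,len(r));[print(x[:4],x[4],x[5]) for x in r[:6]]
for (o,y) in(((.420,.147),114),((.412,-.1034),90)):
    r=search(lying(o,np.radians(y),.022),(np.array([.668,.067]),.06),.048,(30,35,40,45))
    print(o,len(r));[print(x[:4],x[4],x[5]) for x in r[:6]]
print(inverse_kinematics([.553,.077,.026],down(np.radians(66-90))),inverse_kinematics([.553,.077,.026],down(np.radians(66+90))))
E
```

```text
66 170
(np.float64(1.8932995411785156), 40, 1, 225) [ 0.3385  0.834   1.6989 -0.5283  1.1854  1.1058] [-0.8524  0.7405  1.727   1.0472  1.0813 -0.7875]
(np.float64(1.9082792034684264), 40, 1, 210) [ 0.3385  0.834   1.6989 -0.5283  1.1854  1.1058] [-0.8458  0.6899  1.861   1.2726  0.903  -0.8025]
(np.float64(1.9160966565125452), 25, 1, 240) [ 0.2594  0.7295  1.8064 -0.4215  0.9346  0.9871] [-0.8916  0.9056  1.5453  1.019   1.4525 -0.929 ]
(np.float64(1.9194640954799782), 40, 1, 240) [ 0.3385  0.834   1.6989 -0.5283  1.1854  1.1058] [-0.8355  0.796   1.588   0.8721  1.2604 -0.8136]
(np.float64(1.9218757273652276), 25, 1, 255) [ 0.2594  0.7295  1.8064 -0.4215  0.9346  0.9871] [-0.8479  0.9659  1.3838  0.8578  1.6307 -0.9348]
(np.float64(1.9281748140132295), 35, 1, 225) [ 0.3148  0.7968  1.7351 -0.4978  1.1022  1.0739] [-0.8771  0.7743  1.7232  1.1105  1.1444 -0.8542]
90 170
(np.float64(1.724654579741994), 25, 1, 240) [ 0.3019  0.6942  1.9074 -0.6129  0.7774  0.7956] [-0.8916  0.9056  1.5453  1.019   1.4525 -0.929 ]
(np.float64(1.7304336505946765), 25, 1, 255) [ 0.3019  0.6942  1.9074 -0
[... 2657 characters left out ...]
0.654   1.0416] [-0.2869  0.881   1.5475  1.018   1.3512 -0.8725]
(np.float64(1.9613738773212206), 35, 1, 270) [ 0.236   0.6907  2.1538 -0.9875  0.7318  1.1307] [-0.268   0.8452  1.5601  0.9661  1.2877 -0.8306]
(np.float64(1.9775305257476927), 30, 1, 300) [ 0.1867  0.6563  2.1674 -0.94    0.654   1.0416] [-0.2027  1.0046  1.2339  0.713   1.7132 -0.9359]
(np.float64(1.9852533669065298), 40, 1, 270) [ 0.2813  0.7291  2.1374 -1.0193  0.811   1.2025] [-0.2463  0.8115  1.5714  0.9098  1.226  -0.7828]
(np.float64(1.9894879802889758), 45, 1, 270) [ 0.3223  0.7706  2.1185 -1.0402  0.8909  1.2612] [-0.2219  0.7801  1.5812  0.8483  1.1668 -0.7283]
[ 0.117   0.623   1.8734 -0.      0.6451  0.5359] None
```

```bash
python3 - <<'E'
from h import *
y=np.radians(66);f=np.array([np.cos(y),np.sin(y)]);o=np.array([.5285,.0222]);g=o+.055*f
q=down(y-np.pi/2)
move_pose([*g,.20],q)
command_gripper(1.0)
print(movel([*g,.10],q,v=.25),movel([*g,.028],q,v=.1,until_force=6),get_tcp_pos(),get_ft_force())
command_gripper(0.0);print(get_grip_width()*88,get_time(),get_ft_force())
E
```

```text
False False [0.5513 0.0725 0.0285] [-0.4818  1.0746  0.2705]
51.918141945713586 16.1167 [0.8582 0.2642 1.8603]
```

```bash
python3 - <<'E'
from h import *
y=np.radians(66);q=down(y-np.pi/2)
t=get_tcp_pos();movel([t[0],t[1],.06],q,v=.1);print(get_ft_force(),get_grip_width()*88)
movel([.50,.045,.06],q,v=.12);print(movel([.50,.045,.029],q,v=.05,until_force=6),get_tcp_pos())
command_gripper(0.85);movel([.50,.045,.25],q,v=.25)
move_pose([.40,-.25,.35],down(0));print(get_time())
T=read_camera("top");S=read_camera("scene")
cv2.imwrite("pics/top2.png",T[:,:,::-1]);cv2.imwrite("pics/scene2.png",S[:,:,::-1])
f=np.array([np.cos(y),np.sin(y)]);o=np.array([.50,.045])-.055*f;print(o)
L=fig(BIG,*lying(o,y,.026))
overlay("top",L,(240,160,400,310),"o6.png",T)
overlay("scene",L,(260,150,420,290),"o7.png",S)
E
```

```text
[-0.6769 -0.029  -2.7313] 51.720965197407615
True [0.5009 0.0454 0.0328]
20.575
[ 0.4776 -0.0052]
```

View pics/o6.png

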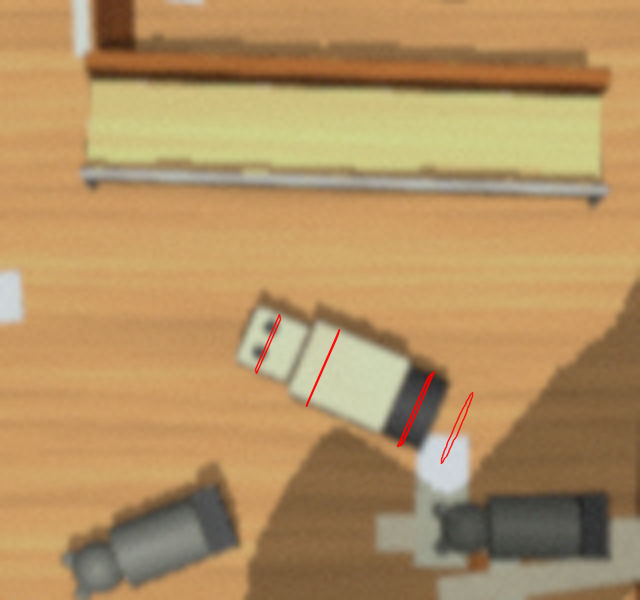

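View pics/o7.png

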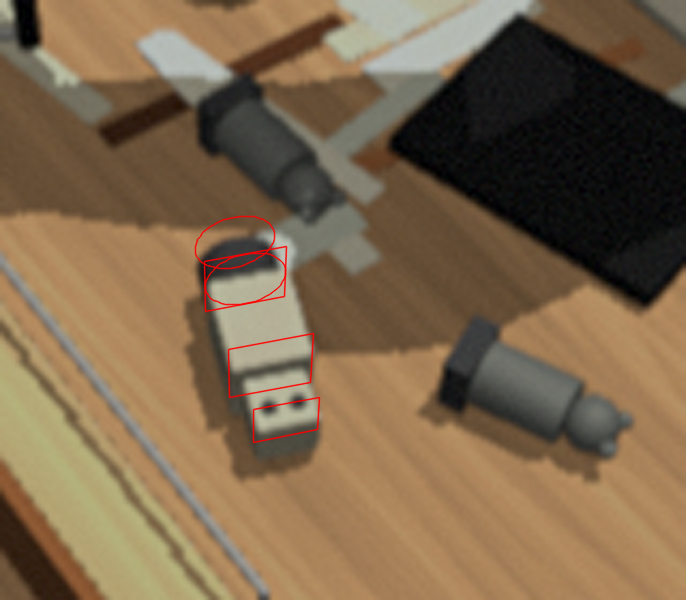

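```bash
python3 - <<'E'
from h import *
T=cv2.imread("pics/top2.png")[:,:,::-1];S=cv2.imread("pics/scene2.png")[:,:,::-1]
y=np.radians(66.5)
L=fig(BIG,*lying((.4868,.0143),y,.026))
overlay("top",L,(280,220,370,290),"o8.png",T)
overlay("scene",L,(290,185,370,265),"o9.png",S)
E
```

```text
(no output)
```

View pics/o8.png

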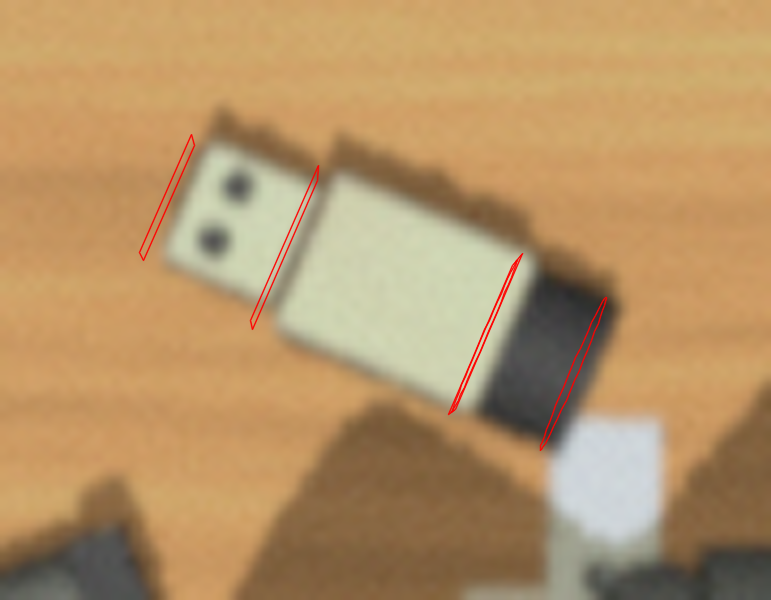

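View pics/o9.png

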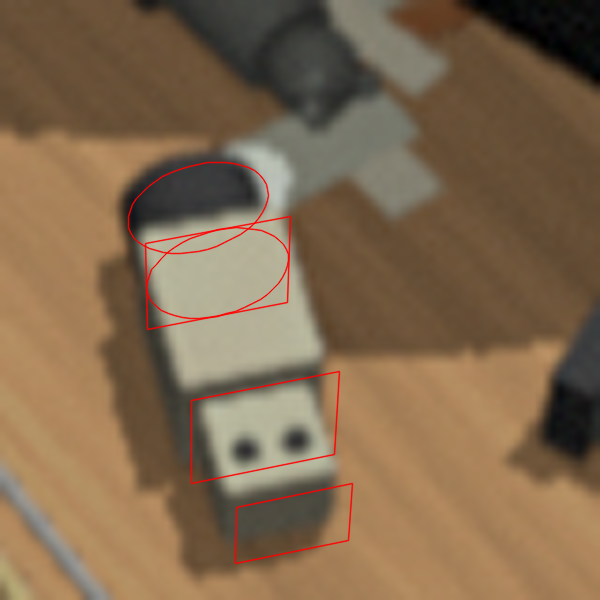

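```bash
python3 - <<'E'
from h import *
y=np.radians(66.5);t=np.radians(35);s=.056
p,M=tcp_pose(*lying((.4845,.0092),y,.026),s,t,1,dx=.003);q=quat(M)
print(p);pre=p-M[:,2]*.10
for P in(p,pre): print(inverse_kinematics(P,q))
command_gripper(1.0)
move_pose(pre+[0,0,.08],q);movel(pre,q,v=.2)
print(movel(p,q,v=.1,until_force=6),get_tcp_pos(),get_ft_force())
command_gripper(0.0);print(get_grip_width()*88,get_time(),get_ft_force())
movel(p+[0,0,.05],q,v=.1);print(get_ft_force(),get_grip_width()*88)
crop("scene",240,100,440,250,"k1.png")
E
```

```text
[0.5025 0.0506 0.0134]
[ 0.3369  0.7875  1.7478 -0.491   1.1028  1.0833]
[ 0.4015  0.6967  1.6511 -0.4235  1.2894  1.0346]
False [0.5031 0.0509 0.0138] [0.3861 0.4419 0.1986]
52.004513751979985 25.025 [0.6202 0.9173 0.6073]
[ 0.3655 -0.3001 -3.3445] 52.325043661548854
k1.png scale 4.0
```

View pics/k1.png

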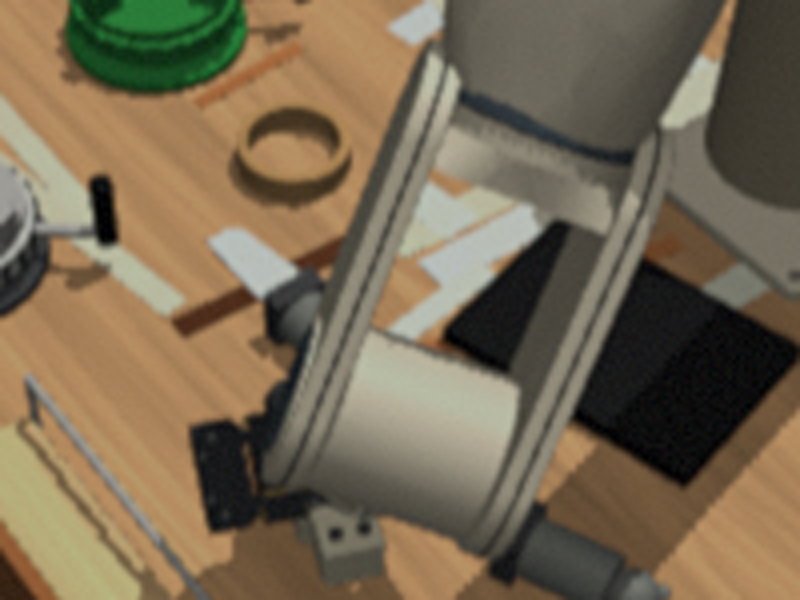

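```bash
python3 - <<'E'
from h import *
t=np.radians(35);s=.056;psi=np.radians(240)
p2,M2=tcp_pose(*standing(C0,psi,.052),s,t,1,dx=.003);q2=quat(M2)
c=get_tcp_pos();movel(c+[0,0,.12],v=.2)
move_pose(p2+[0,0,.12],q2);print(get_time(),get_ft_force(),get_grip_width()*88)
movel(p2+[0,0,.03],q2,v=.15)
L=fig(BIG,*standing(C0,psi,.082))
overlay("top",L,(400,150,560,280),"k2.png");overlay("scene",L,(160,70,300,190),"k3.png")
E
```

```text
27.95 [-0.2599  0.0403 -2.9   ] 51.802424816738416
```

View pics/k2.png

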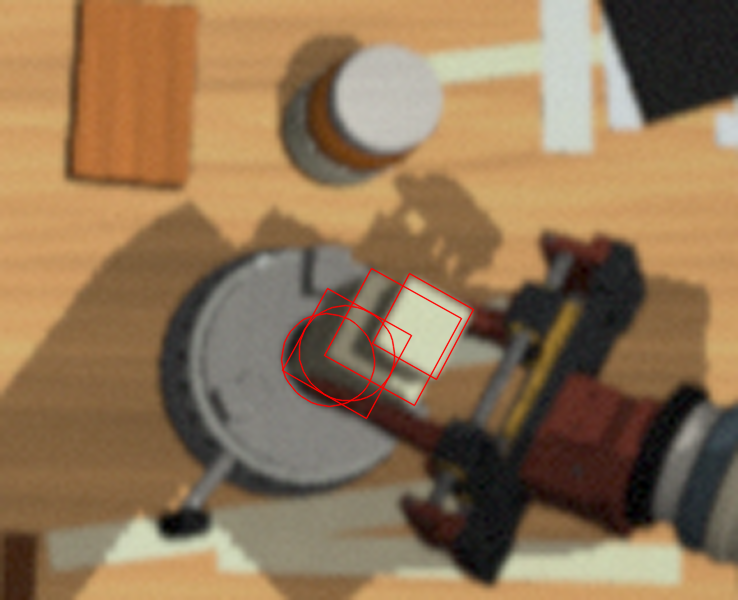

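View pics/k3.png

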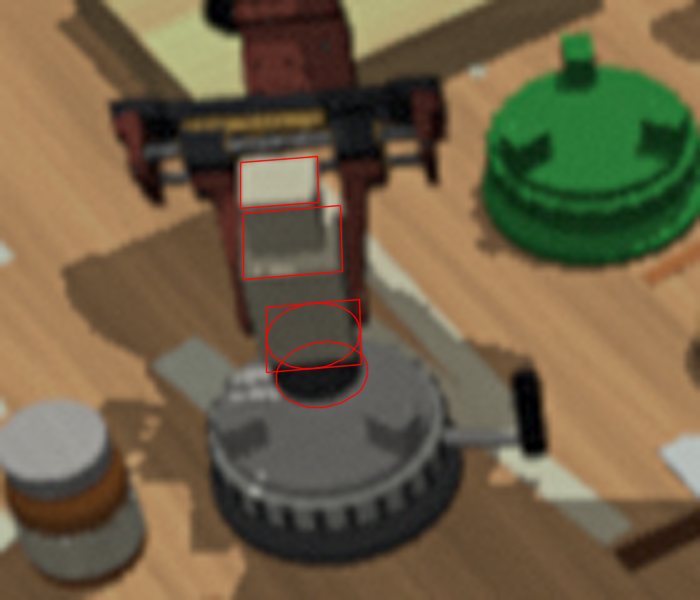

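```bash
python3 - <<'E'
from h import *
t=np.radians(35);s=.056;psi=np.radians(240)
p2,M2=tcp_pose(*standing(C0,psi,.052),s,t,1,dx=.003);q2=quat(M2)
print(movel(p2+[0,0,-.004],q2,v=.04,until_force=5),get_tcp_pos()-p2,get_ft_force(),get_grip_width()*88)
L=fig(BIG,*standing(C0,psi,.052))
overlay("top",L,(400,150,560,280),"k4.png");overlay("scene",L,(160,70,300,190),"k5.png")
E
```

```text
True [ 0.0001  0.0001 -0.0007] [ 1.3234 -0.8072  3.8417] 51.90975679493337
```

View pics/k4.png

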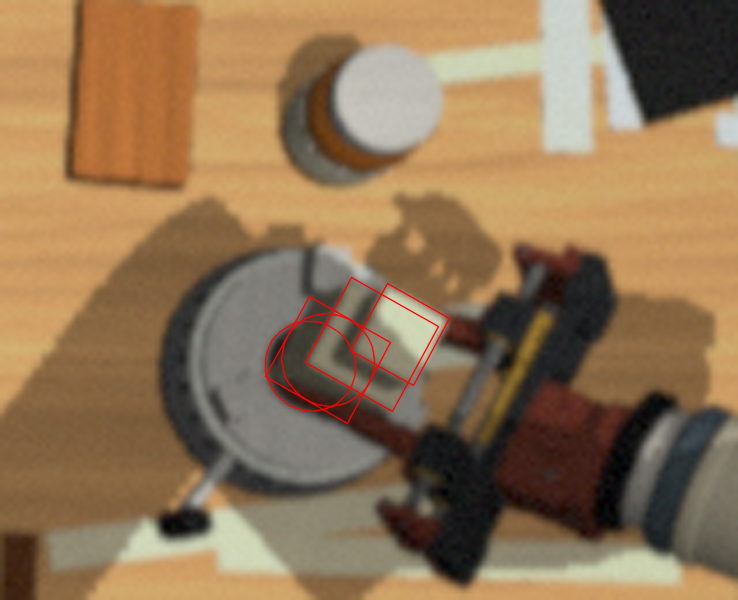

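View pics/k5.png

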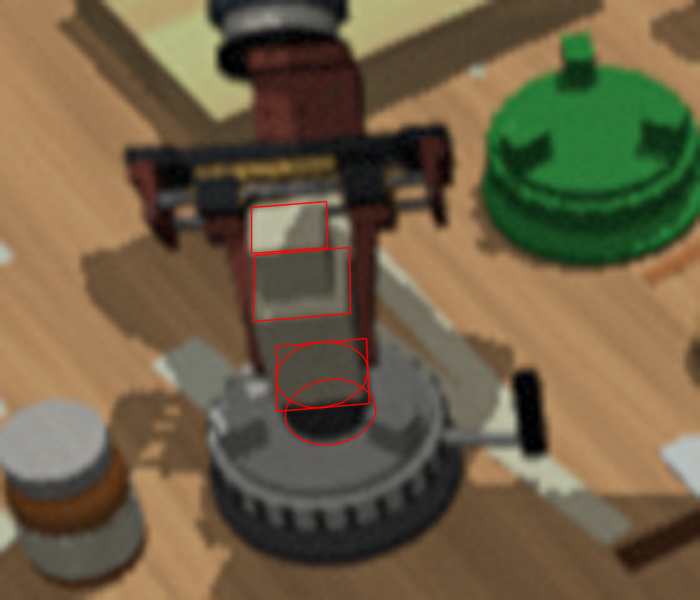

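```bash
python3 - <<'E'
from h import *
M=qmul_rot();p=get_tcp_pos();q=quat(M)
command_gripper(0.9);wait(.3);print(get_ft_force())
movel(p-M[:,2]*.12,q,v=.12)
move_pose([.35,-.15,.38],down(0));print(get_time())
L=fig(BIG,*standing(C0,np.radians(240),.052))
T=overlay("top",L,(400,150,560,280),"k6.png");overlay("scene",L,(160,70,300,190),"k7.png")
cv2.imwrite("pics/top3.png",T[:,:,::-1])
E
```

```text
[-0.2395  0.4844 -0.1289]
33.075
```

View pics/k6.png

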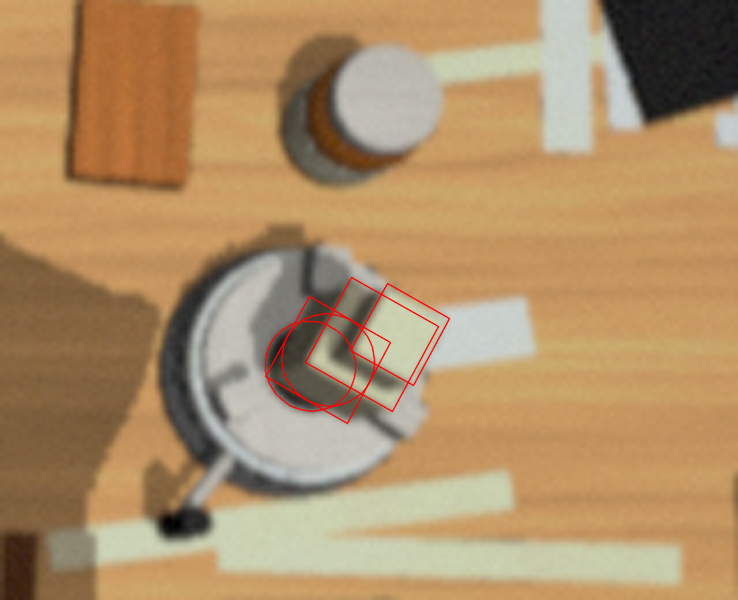

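View pics/k7.png

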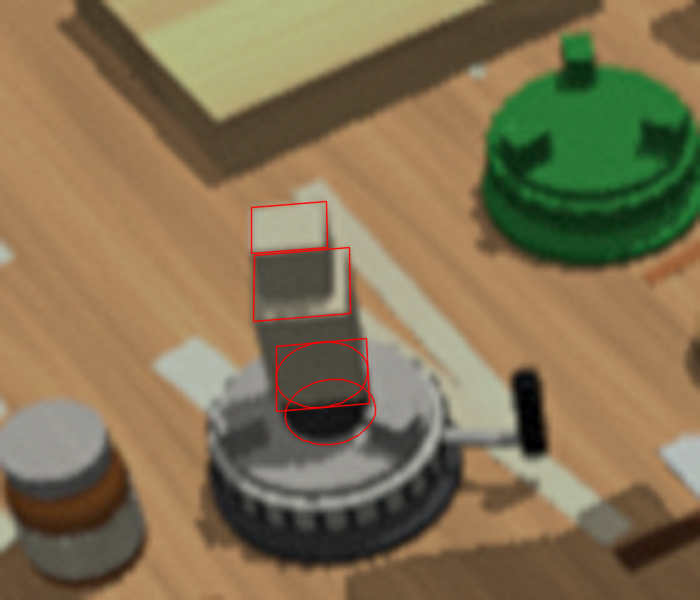

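View pics/top3.png

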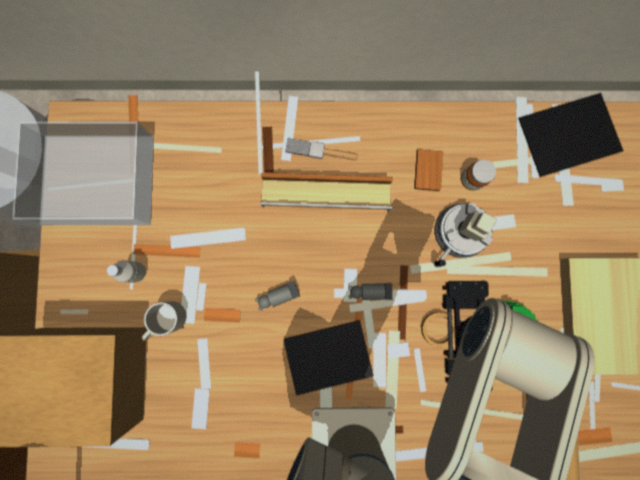

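```bash
python3 - <<'E'
from h import *
a=np.radians(139.2);d=np.array([np.cos(a),np.sin(a)]);p=C0+.12*d;q=down(a+np.pi/2)
print(p,inverse_kinematics([*p,.048],q))
command_gripper(0.8)
move_pose([*p,.22],q)
movel([*p,.12],q,v=.2);print(movel([*p,.048],q,v=.08,until_force=8))
command_gripper(0.0);print(get_grip_width()*88,get_ft_force(),get_tcp_pos()[:2]-C0)
sl=0
while sl<1.2:
    sl+=.08 if sl<.7 else .01
    ft,fr,fz,t=arc(C0,.12,a+sl,v=.07 if sl<.7 else .03)
    if sl<.7 or ft<-5: print("%.2f ft %.1f fr %.1f fz %.1f"%(sl,ft,fr,fz),round(get_grip_width()*88,1))
    if abs(ft)>12 and sl>.3: break
print(sl,get_tcp_pos()[:2]-C0,get_time())
E
```

```text
[ 0.485  -0.2246] [-0.456   0.5614  1.9238 -0.      0.6564  1.8269]
False
17.44500117310415 [-0.9435 -0.8444  0.1462] [-0.0909  0.0784]
0.08 ft 1.8 fr 0.5 fz 0.5 17.1
0.16 ft 3.4 fr -0.3 fz -0.1 17.5
0.24 ft 2.8 fr -0.1 fz -0.3 17.5
0.32 ft 2.5 fr -1.4 fz -1.8 17.9
0.40 ft 3.4 fr -1.0 fz -1.7 17.4
0.48 ft 3.0 fr -1.3 fz -2.6 17.3
0.56 ft 3.0 fr -2.1 fz -2.7 17.1
0.64 ft 3.6 fr -1.4 fz -3.4 17.7
0.94 ft -5.2 fr -6.7 fz 0.2 17.3
0.95 ft -8.1 fr -8.3 fz 1.7 17.7
0.96 ft -10.7 fr -8.3 fz 3.6 17.4
0.97 ft -14.0 fr -10.6 fz 4.3 17.4
0.9700000000000002 [-0.1167 -0.0275] 47.05
```

```bash
python3 - <<'E'
from h import *
t=get_tcp_pos();command_gripper(0.6);print(get_ft_force())
movel([t[0],t[1],.20],v=.2)
move_pose([.35,-.25,.38],down(0));print(get_time())
L=fig(BIG,*standing(C0,np.radians(240),.052))+chuckpts(C0,np.radians(139-145),.95)[1:]
T=overlay("top",L,(400,150,560,280),"m1.png");overlay("scene",L,(160,70,300,190),"m2.png")
cv2.imwrite("pics/top4.png",T[:,:,::-1])
E
```

```text
[-0.4132  0.3278 -0.2131]
49.875
```

View pics/m1.png

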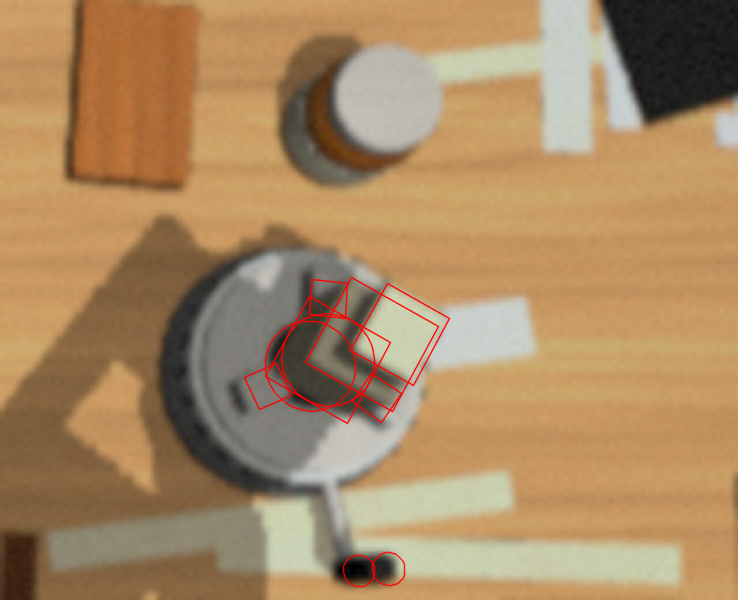

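View pics/m2.png

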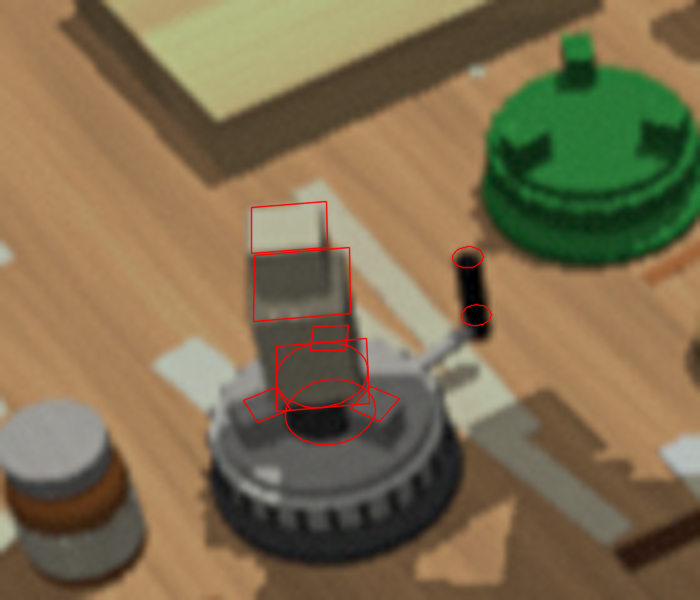

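View pics/top4.png

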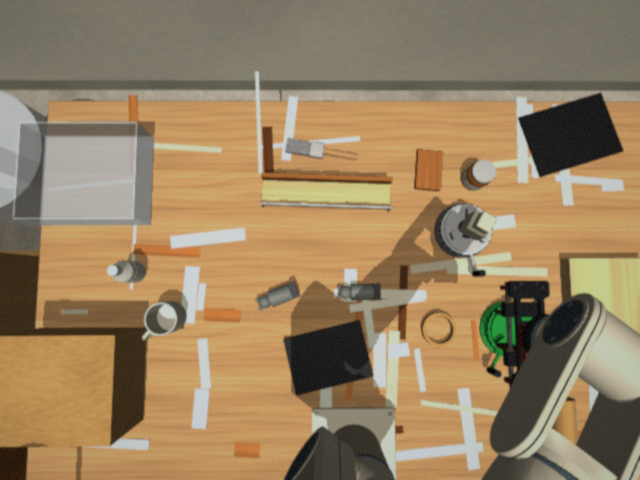

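The robot figure is clamped upright. Small figure B has been knocked from (370,292) to about (358,292), so I'll re-measure both small figures.

```bash
cat > ov2.py <<'E'
from h import *
A=((.4185,.1465),np.radians(112.5)); B=((.412,-.076),np.radians(89))
T=cv2.imread("pics/top4.png")[:,:,::-1]
S=read_camera("scene");cv2.imwrite("pics/scene4.png",S[:,:,::-1])
def sil(o,y):
    # silhouettes: top square edge line z=.044, cyl lateral lines at z=.022, head circle
    O,F=lying(o,y,.022);L=fig(SMALL[:2],O,F)
    for s in(-1,1): L.append(O+np.array([[0,s*.022,.018],[0,s*.022,.078]])@F.T)
    L.append(O+F[:,2]*.092+circ(.018,0));return L
L=sil(*A)+sil(*B)
overlay("top",sil(*A),(245,270,310,319),"n1.png",T);overlay("top",sil(*B),(325,265,390,314),"n2.png",T)
overlay("scene",L,(290,150,420,270),"n3.png",S)
E
python3 ov2.py
```

```text
(no output)
```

View pics/n1.png

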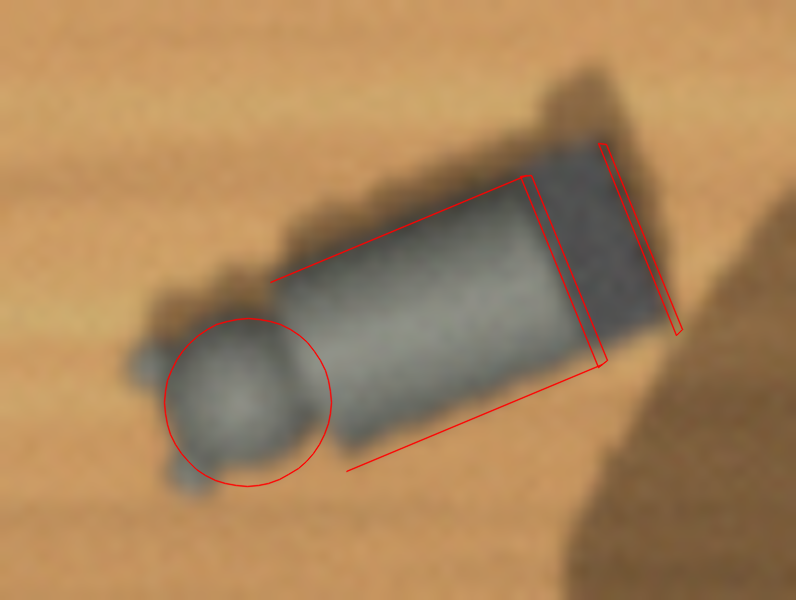

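View pics/n2.png

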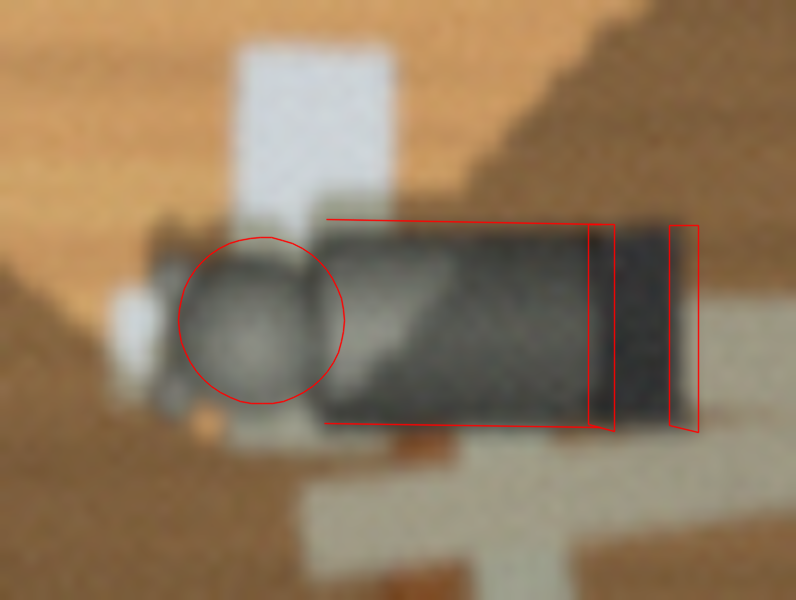

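View pics/n3.png

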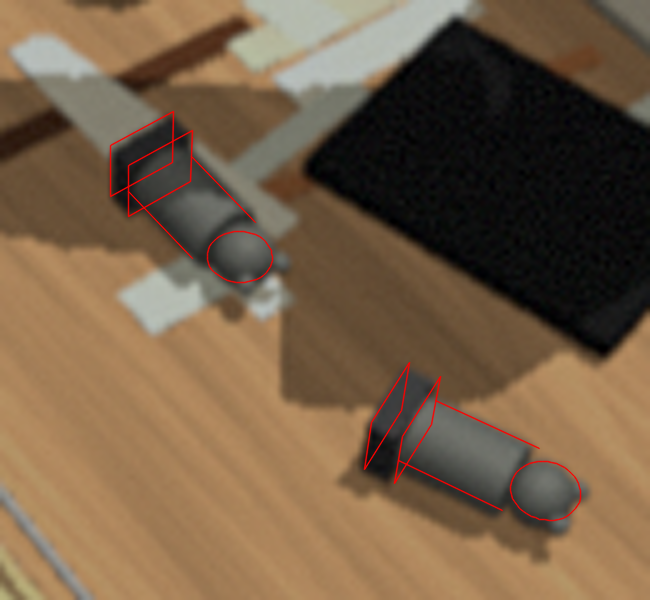

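```bash
cat >> h.py <<'E'
LC=np.array([.669,.067]);LY=np.radians(-1.75)
def ledge(y,x=0): 
    c,s=np.cos(LY),np.sin(LY);return LC+np.array([c*x-s*y,s*x+c*y])
E
python3 - <<'E'
from h import *
for nm,o,y,ly in(("A",(.4195,.148),112.5,.08),("B",(.4115,-.0755),90,-.06)):
  for t in(30,35,40):
    for sg in(1,-1):
      tt=np.radians(t);p,M=tcp_pose(*lying(o,np.radians(y),.022),.048,tt,sg,.005);p2,M2=tcp_pose(*standing(ledge(ly),np.pi+LY,.06),.048,tt,sg,.005)
      print(nm,t,sg,inverse_kinematics(p,quat(M)),inverse_kinematics(p-M[:,2]*.1+[0,0,.08],quat(M)),inverse_kinematics(p2,quat(M2)),inverse_kinematics(p2+[0,0,.12],quat(M2)))
E
```

```text
A 30 1 [ 0.7322  0.6708  2.0543 -0.7534  0.7603  0.9842] [ 0.8277  0.3651  1.9754 -0.533   1.1025  0.7527] [ 0.3303  0.7121  2.1183  3.6008  0.7611 -1.7282] [ 0.3303  0.4428  2.1178  3.7908  0.5302 -1.964 ]
A 30 -1 [ 0.7322  0.6708  2.0543 -0.7534  0.7603 -2.1574] [ 0.8277  0.3651  1.9754 -0.533   1.1025 -2.3889] [0.3303 0.7121 2.1183 3.6008 0.7611 1.4134] [0.3303 0.4428 2.1178 3.7908 0.5302 1.1776]
A 35 1 [ 0.774   0.7042  2.0346 -0.7996  0.8367  1.0586] [ 0.879   0.4124  1.9564 -0.5861  1.16    0.8323] [ 0.3197  0.6689  2.0964  3.6496  0.616  -1.7908] [ 0.3197  0.4114  2.084   3.9491  0.3996 -2.1307]
A 35 -1 [ 0.774   0.7042  2.0346 -0.7996  0.8367 -2.083 ] [ 0.879   0.4124  1.9564 -0.5861  1.16   -2.3093] [0.3197 0.6689 2.0964 3.6496 0.616  1.3508] [0.3197 0.4114 2.084  3.9491 0.3996 1.0109]
A 40 1 [ 0.812   0.741   2.013  -0.8348  0.9144  1.1198] [ 0.9247  0.4637  1.9358 -0.6311  1.2194  0.9016] [ 0.3084  0.6328  2.0683  3.7329  0.4746 -1.8863] [ 0.3084  0.3883  2.0453  4.238   0.2904 -2.4268]
A 40 -1 [ 0.812   0.741   2.013  -0.8348  0.9144 -2.0218] [ 0.9247  0.4637  1.9358 -0.6
[... 617 characters left out ...]
] [ 0.006   0.6549  2.1619  3.1921  0.6354 -1.5904] [ 0.006   0.3786  2.1487  3.2298  0.3466 -1.6329]
B 35 -1 [ 0.2988  0.6817  2.1389 -0.9185  0.7612 -2.0232] [ 0.4195  0.3491  2.0682 -0.6305  1.0942 -2.3199] [0.006  0.6549 2.1619 3.1921 0.6354 1.5511] [0.006  0.3786 2.1487 3.2298 0.3466 1.5087]
B 40 1 [ 0.3424  0.7201  2.1205 -0.9497  0.8398  1.1862] [ 0.4723  0.4029  2.0522 -0.6773  1.1515  0.9046] [ 0.0047  0.6151  2.1321  3.2003  0.4787 -1.6002] [ 0.0047  0.3538  2.1079  3.282   0.1943 -1.6859]
B 40 -1 [ 0.3424  0.7201  2.1205 -0.9497  0.8398 -1.9554] [ 0.4723  0.4029  2.0522 -0.6773  1.1515 -2.237 ] [0.0047 0.6151 2.1321 3.2003 0.4787 1.5414] [0.0047 0.3538 2.1079 3.282  0.1943 1.4557]
```

```bash
cat >> h.py <<'E'
def pick_small(o,yawdeg,t=35,sg=1,s=.048):
    y=np.radians(yawdeg);t=np.radians(t)
    p,M=tcp_pose(*lying(o,y,.022),s,t,sg,dx=.005);q=quat(M);pre=p-M[:,2]*.10
    command_gripper(1.0);move_pose(pre+[0,0,.08],q);movel(pre,q,v=.25)
    print(movel(p,q,v=.12,until_force=6),get_tcp_pos()-p,get_ft_force())
    command_gripper(0.0);print("grip",get_grip_width()*88,get_time())
    movel(p+[0,0,.08],q,v=.15);print(get_ft_force(),get_grip_width()*88)
def go_ledge(ly,t=35,sg=1,s=.048):
    t=np.radians(t);p,M=tcp_pose(*standing(ledge(ly),np.pi+LY,.06),s,t,sg,dx=.005);q=quat(M)
    c=get_tcp_pos();movel([c[0],c[1],.32],v=.25)
    move_pose(p+[0,0,.10],q);print("over ledge",get_time(),get_ft_force(),get_grip_width()*88)
    L=fig(SMALL,*standing(ledge(ly),np.pi+LY,.16))
    return p,M,q,L
E
python3 - <<'E'
from h import *
move_pose([.35,.0,.38],down(0))
pick_small((.4195,.148),112.5)
if get_grip_width()*88>35:
    p,M,q,L=go_ledge(.08)
    overlay("top",L,(220,120,380,240),"r1.png");overlay("scene",L,(200,150,360,270),"r2.png")
E
```

```text
False [0.0003 0.0005 0.0004] [ 0.3438 -0.6505  0.5693]
grip 43.582261197363614 55.1667
[-0.096   0.4099 -1.7523] 43.772539807592324
over ledge 60.6083 [ 0.2939  0.071  -1.9822] 43.379987299144375
```

View pics/r1.png

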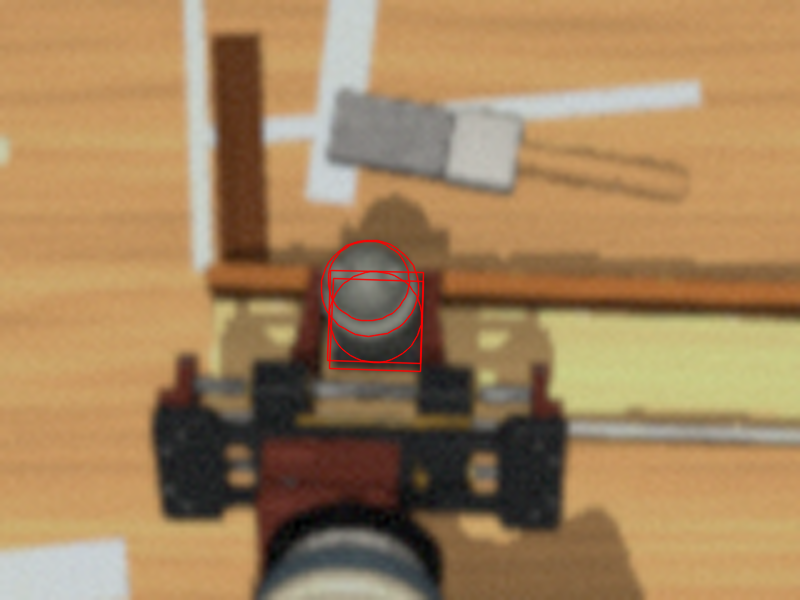

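View pics/r2.png

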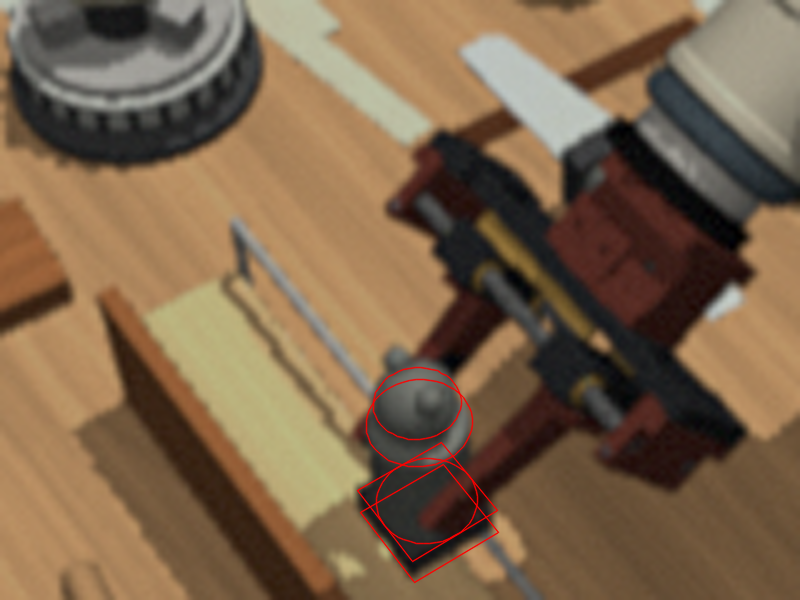

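```bash
cat >> h.py <<'E'
def lower(ly,dz,v,uf=None,t=35,sg=1,s=.048,x=0):
    p,M=tcp_pose(*standing(ledge(ly,x),np.pi+LY,.06),s,np.radians(t),sg,dx=.005);q=quat(M)
    r=movel(p+[0,0,dz],q,v=v,until_force=uf);print(r,get_tcp_pos()-p,get_ft_force(),get_grip_width()*88)
E
python3 - <<'E'
from h import *
lower(.08,.035,.1);lower(.08,-.005,.03,5)
L=fig(SMALL,*standing(ledge(.08),np.pi+LY,.06))
overlay("top",L,(240,140,360,230),"r3.png");overlay("scene",L,(220,170,340,260),"r4.png")
E
```

```text
False [0.0003 0.0001 0.0355] [ 0.4631 -0.4202 -2.5733] 43.60953841411525
True [-0.     -0.0003  0.0011] [ 0.3759 -1.1537  2.3797] 43.88053938126743
```

View pics/r3.png

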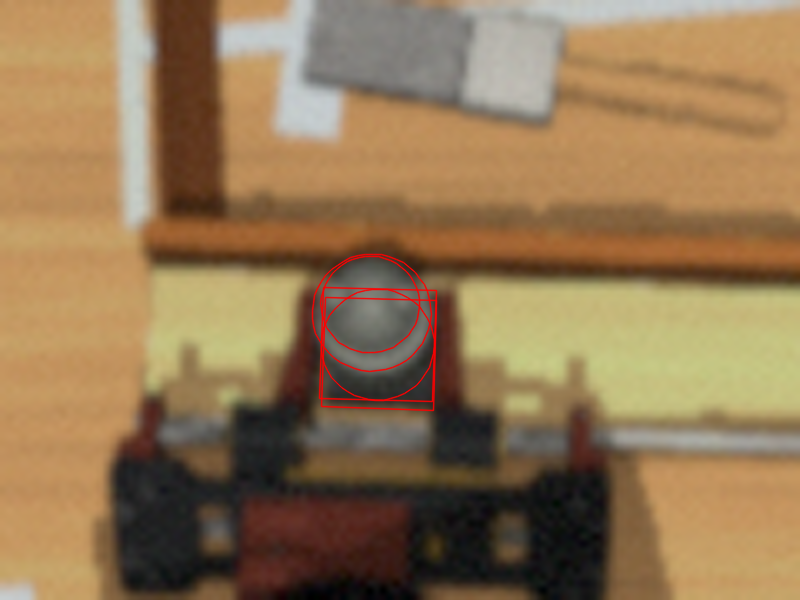

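View pics/r4.png

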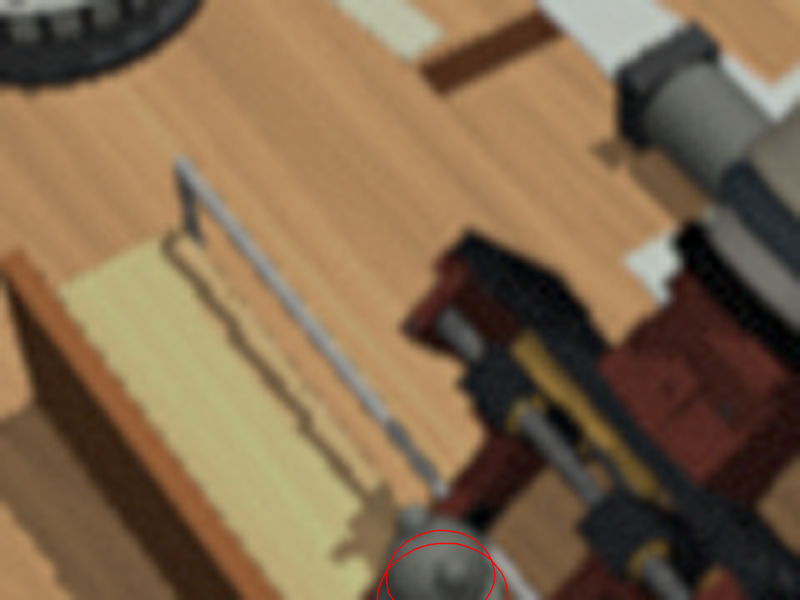

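```bash
python3 - <<'E'
from h import *
M=qmul_rot();p=get_tcp_pos();q=quat(M)
command_gripper(0.8);wait(.3);print(get_ft_force())
movel(p-M[:,2]*.13,q,v=.15);c=get_tcp_pos();movel([c[0]-.05,c[1],.33],q,v=.25)
move_pose([.40,-.28,.38],down(0));print(get_time())
L=fig(SMALL,*standing(ledge(.08),np.pi+LY,.06))
T=overlay("top",L,(240,140,400,260),"r5.png");S=overlay("scene",L,(200,170,360,290),"r6.png")
cv2.imwrite("pics/top5.png",T[:,:,::-1]);cv2.imwrite("pics/scene5.png",S[:,:,::-1])
E
```

```text
[ 0.1509 -0.2548 -0.9586]Traceback (most recent call last):
  File "<stdin>", line 4, in <module>
station.MotionError: the arm cannot follow that straight line within its joint ranges
```

```bash
python3 - <<'E'
from h import *
p=get_tcp_pos();M=qmul_rot();q=quat(M);print(p,get_joint_pos())
for d in(.0,.03,.06,.08,.1,.12): print(d,inverse_kinematics(p-M[:,2]*d,q))
E
```

```text
[0.5761 0.1498 0.1728] [ 0.4218  0.4268  2.2973  3.8246  0.6045 -1.8887]
0.0 [ 0.4218  0.4268  2.2973  3.8246  0.6045 -1.8887]
0.03 [ 0.4537  0.3625  2.3365  3.8923  0.5943 -1.9356]
0.06 [ 0.49    0.2941  2.3722  3.9768  0.5828 -1.998 ]
0.08 [ 0.517   0.2459  2.3938  4.0442  0.5753 -2.0501]
0.1 [ 0.5466  0.1957  2.4134  4.1217  0.5691 -2.1117]
0.12 [ 0.5791  0.1435  2.4308  4.2099  0.5655 -2.1834]
```

```bash
python3 - <<'E'
from h import *
p=get_tcp_pos();M=qmul_rot();q=quat(M)
for dx,dz in((-.08,.1),(-.05,.15),(0,.1),(0,.15),(-.03,.12)):
    try: movel(p+[dx,0,dz],q,v=.2);print("ok",dx,dz);break
    except MotionError as e: print(dx,dz,e)
print(get_joint_pos(),get_tcp_pos())
E
```

```text
ok -0.08 0.1
[ 0.5353  0.0735  2.3802  4.3431  0.491  -2.3785] [0.4964 0.1499 0.2726]
```

```bash
python3 - <<'E'
from h import *
j=get_joint_pos(); j2=np.array(j); j2[1]-=.25; movej(j2); print(get_tcp_pos())
move_pose([.38,-.28,.38],down(0));print(get_time(),get_joint_pos())
L=fig(SMALL,*standing(ledge(.08),np.pi+LY,.06))
T=overlay("top",L,(240,140,400,260),"r5.png");S=overlay("scene",L,(200,170,360,290),"r6.png")
cv2.imwrite("pics/top5.png",T[:,:,::-1]);cv2.imwrite("pics/scene5.png",S[:,:,::-1])
E
```

```text
[0.4915 0.1468 0.3972]
69.525 [-0.6598  0.0306  1.7694  0.0004  1.3417 -0.6603]
```

View pics/r5.png

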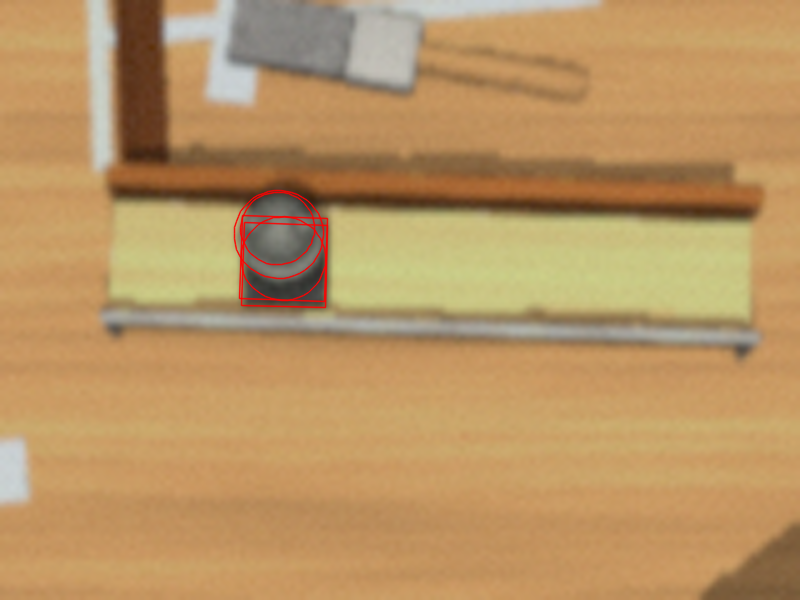

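View pics/r6.png

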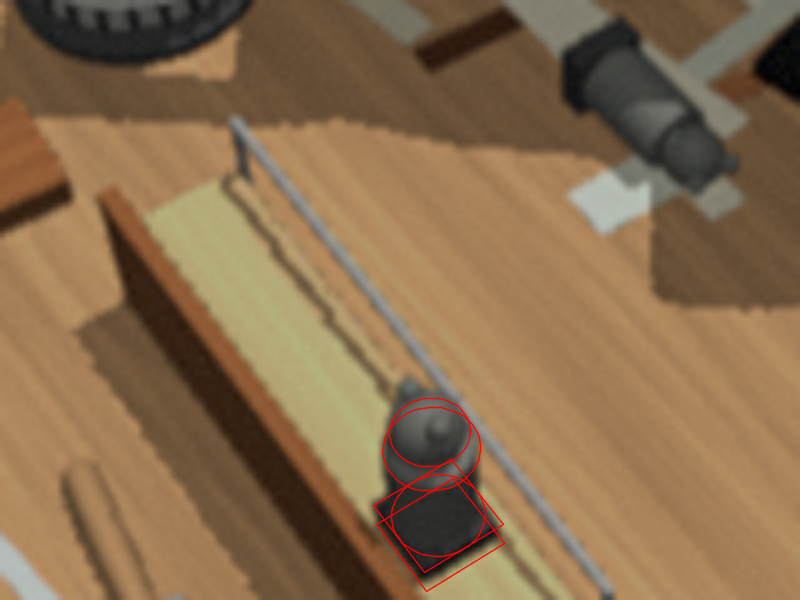

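View pics/top5.png

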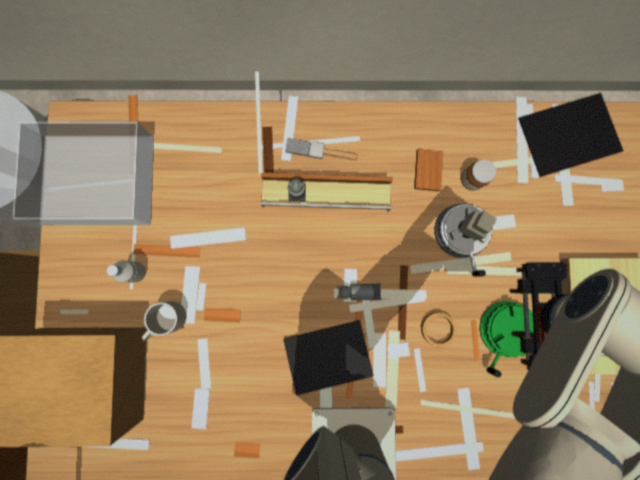

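A stands on the ledge, matching the overlay. B is unchanged at (358,292), so I'll pick it next and place it at ledge y = -0.06.

```bash
python3 - <<'E'
from h import *
move_pose([.35,.0,.38],down(0))
pick_small((.4115,-.0755),90)
if get_grip_width()*88>35:
    p,M,q,L=go_ledge(-.06)
    overlay("top",L,(260,120,420,240),"s1.png");overlay("scene",L,(180,110,340,230),"s2.png")
E
```

```text
False [0.0004 0.0002 0.0004] [ 0.4606 -0.4119  0.1052]
grip 43.43044083457682 74.3083
[-0.243   0.1677 -1.1162] 43.710723096675046
over ledge 79.25 [-0.2586 -0.1814 -1.9965] 43.6295552594008
```

View pics/s1.png

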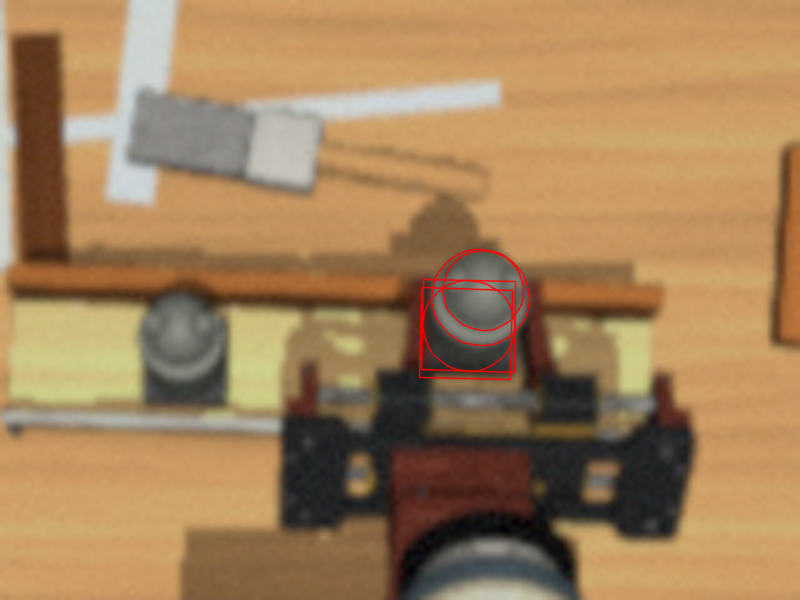

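View pics/s2.png

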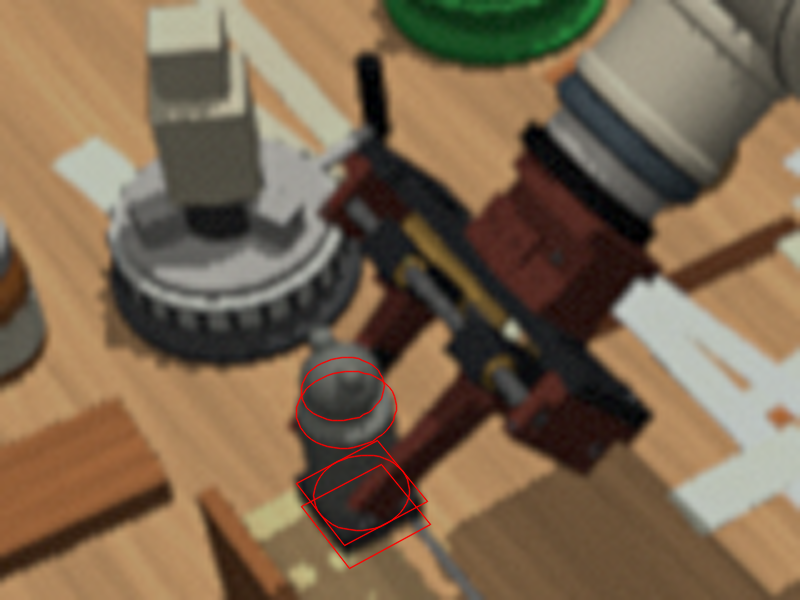

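```bash
python3 - <<'E'
from h import *
lower(-.06,.035,.1);lower(-.06,-.005,.03,5)
overlay("top",fig(SMALL,*standing(ledge(-.06),np.pi+LY,.06)),(280,140,400,230),"s3.png")
M=qmul_rot();p=get_tcp_pos();q=quat(M)
command_gripper(0.8);wait(.3);print(get_ft_force())
movel(p-M[:,2]*.13,q,v=.15);p=get_tcp_pos()
for dx,dz in((-.08,.1),(-.05,.15),(0,.1)):
    try: movel(p+[dx,0,dz],q,v=.2);print("ok",dx,dz);break
    except MotionError as e: print(dx,dz,e)
j2=np.array(get_joint_pos()); j2[1]-=.25; movej(j2)
move_pose([.35,-.10,.40],down(0));print(get_time())
L=fig(SMALL,*standing(ledge(-.06),np.pi+LY,.06))
T=overlay("top",L,(240,140,400,260),"s5.png");S=overlay("scene",L,(150,70,390,250),"s6.png")
cv2.imwrite("pics/top6.png",T[:,:,::-1]);cv2.imwrite("pics/scene6.png",S[:,:,::-1])
E
```

```text
False [0.0003 0.     0.0354] [-0.1451 -0.0756 -2.3844] 43.293091819948145
True [ 0.     -0.0002 -0.0029] [-0.5315 -0.8195  4.3622] 43.583842946822
[0.3939 0.4914 0.273 ]
ok -0.08 0.1
87.4
```

View pics/s5.png

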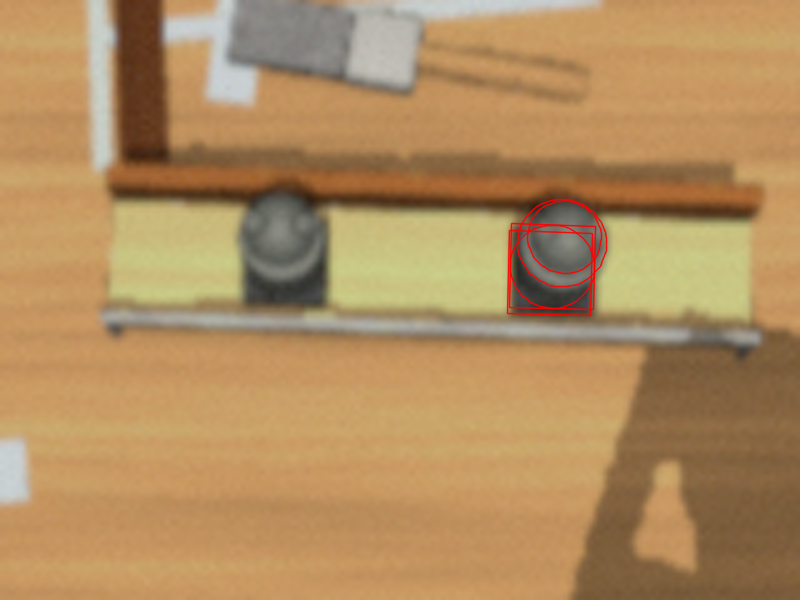

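View pics/s6.png

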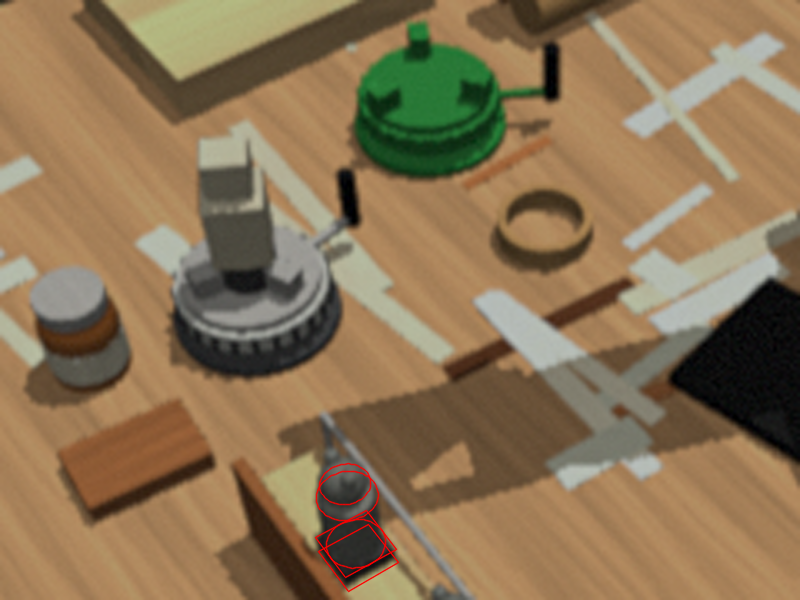

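View pics/top6.png

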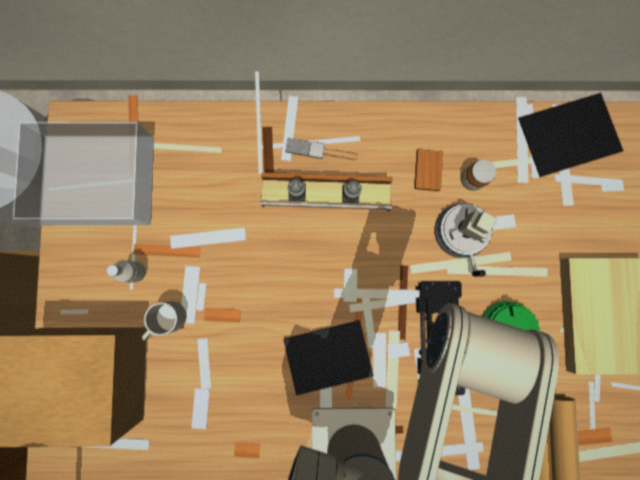

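View pics/scene6.png

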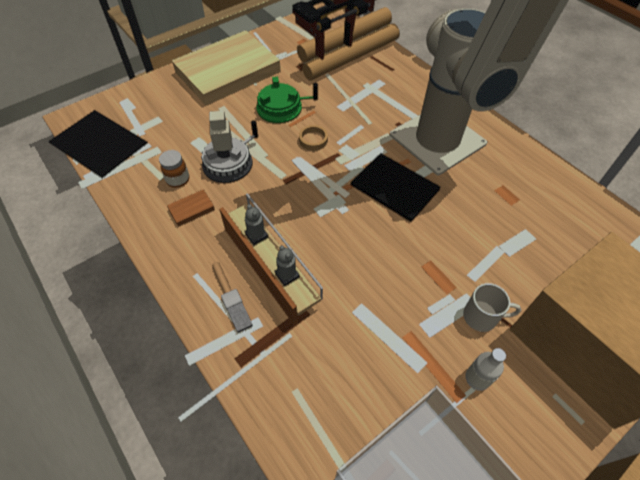

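```bash
python3 - <<'E'
from h import *
wait(.3);print(get_ft_force(),get_time());job_done()
E
```

```text
[-0.1459  0.3232 -0.1644] 87.8
the job is handed in; nothing more can be done
```

I finished the job and handed it in at about 88 s of the 208 s allowed; `job_done` gave no verdict.

- **Chuck:** I swung the bar to its open stop, stood the robot figure on the plate between the jaws and let go. I then swung the bar back about 0.97 rad, until the peg pushed back with about 14 N (8–12 N is advised).
- **Small figures:** Only two were on the table. One had been knocked about 3 cm aside during the run, so I re-measured it before picking it up. Both now stand on the ledge behind the guard bar.
- **Last checks:** In both cameras the robot figure and both small figures stand upright where the model outlines put them. The jaws look closed on the foot, nothing is held, and the other items look unmoved.

**What went less well:**
- I overran the open stop briefly, with about 60 N on the tool.
- The robot figure slipped about 15 mm in the first grip while I moved it clear of the ledge. I re-measured it and gripped it again.
- One retreat line was refused near a joint limit, so I took another way out.
- I had no direct reading of the force at each jaw. The only evidence of a firm grip is the peg force and the pictures.

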